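# Box up the antler beads

## Task

Pick up the bamboo cup and pour all six antler beads out of it into the open wooden box, then stand the empty cup upright back on the middle of its cork coaster. Then close the box with its wooden lid, fully seated. Set the cup and the lid down rather than dropping them, and leave the other things on the table where they lie.

Things in the scene. Friction and masses are not known exactly. Their poses are not given: they have to be found in the camera images.
- cup: small bamboo cup that holds the beads at the start: open at the top, round, straight-sided; outside diameter 64 mm, 75 mm tall, wall 3 mm, floor 5 mm thick, about 90 g empty. Origin at the centre of its underside, z up its axis towards the mouth; its yaw is arbitrary (it is round, no handle)
- cup_mouth (a point): centre of the cup's mouth, on its axis at rim height, 75 mm above its underside
- coaster: flat round cork coaster, 90 mm diameter, 6 mm thick, fixed to the table; the cup stands on it at the start. Origin at the centre of its underside, on the table
- pot: round turned-wood box without its lid, loose on the table: 106 mm outside diameter at the rim (100 mm at the foot), 55 mm tall, wall 6 mm (mouth 94 mm inside), floor 8 mm thick, about 0.5 kg. Origin at the centre of its underside, z up; its yaw is arbitrary
- pot_rim (a point): centre of the wooden box's mouth, at rim height, 55 mm above its underside
- lid: round wooden lid lying right way up on the table: disc 108 mm across, 8 mm thick; under it a tapered plug 6 mm deep, 82 mm across at the disc, 74 mm at its foot, that drops loosely into the box's mouth; on top an upright round knob 20 mm across, 30 mm tall; 120 g. Origin: centre of the plug's underside, z up; on the closed box it is 49 mm above the box's underside. Yaw arbitrary
- lid_knob (a point): middle of the lid's knob, on its axis, 29 mm above the lid's underside; the knob rises from the disc's top, 14 mm above the underside, to 44 mm
- bead0: one of the six round polished antler beads in the cup: a slippery ball 21 mm in diameter, 10 g, which rolls freely; origin at its centre
- bead1: one of the six round polished antler beads in the cup: a slippery ball 21 mm in diameter, 10 g, which rolls freely; origin at its centre
- bead2: one of the six round polished antler beads in the cup: a slippery ball 21 mm in diameter, 10 g, which rolls freely; origin at its centre
- bead3: one of the six round polished antler beads in the cup: a slippery ball 21 mm in diameter, 10 g, which rolls freely; origin at its centre
- bead4: one of the six round polished antler beads in the cup: a slippery ball 21 mm in diameter, 10 g, which rolls freely; origin at its centre
- bead5: one of the six round polished antler beads in the cup: a slippery ball 21 mm in diameter, 10 g, which rolls freely; origin at its centre
- charm0: flat oval carved wooden charm, 76 x 26 x 9 mm, lying on the table nearer the robot, to the left; bystander. Origin at the centre of its underside, x along its length
- charm1: second such oval charm, 76 x 26 x 9 mm, further from the robot, to the left; bystander. Origin at the centre of its underside, x along its length
- knife: carving knife lying on the table nearer the robot, to the right: 165 mm long, 21 mm wide and high, bamboo handle towards its -x, blade towards +x; bystander. Origin on the table, 80 mm from the handle's end
- antler: piece of antler rod lying on the table further from the robot, to the right: 78 mm long, about 31 mm thick; bystander. Origin at the middle of its underside, x along its length
- sander: cork sanding block lying in the middle, beyond the other things: 90 x 55 x 30 mm; bystander. Origin at the centre of its underside, x along its length
There are look-alikes about, which are no part of the job. Of the things like the cup, leave any that is green or turquoise; of the rest the larger one is meant.

How it is judged (in metres and radians):
On the way, in this order (a step that is already met when the one before it is completed fails the run):
1. the cup is held tipped over the wooden box (angle between cup's own z axis and vertical above 0.9 rad and horizontal distance between cup_mouth and pot_rim below 0.09 m and height (world z) of cup_mouth above 0.055 m), for 0.05 s.
2. all six beads lie in the wooden box (horizontal distance between each of bead0, bead1, bead2, bead3, bead4, bead5 and pot below 0.048 m and z of bead0 in the frame of pot between 0 and 0.05 m and z of bead1 in the frame of pot between 0 and 0.05 m and z of bead2 in the frame of pot between 0 and 0.05 m and z of bead3 in the frame of pot between 0 and 0.05 m and z of bead4 in the frame of pot between 0 and 0.05 m and z of bead5 in the frame of pot between 0 and 0.05 m), for 0.2 s.
3. the empty cup stands upright on the cork coaster, let go (horizontal distance between cup and coaster below 0.025 m and angle between cup's own z axis and vertical below 0.1 rad and z of cup in the frame of coaster below 0.012 m and contact force between cup and the fingers below 0.1 N), for 0.2 s.
4. the lid is seated on the wooden box (horizontal distance between lid and pot below 0.008 m and z of lid in the frame of pot between 0.045 and 0.0515 m and angle between the z axis of lid and the z axis of pot, either way round below 0.05 rad), for 0.2 s.
At the end, for the whole second after the job is handed in: All six beads lie in the wooden box, upright on the table; the empty cup stands upright on the coaster, centred within 25 mm; the lid lies fully seated on the box (disc flat on the rim within 0.05 rad, centred within 8 mm); all released and at rest (all of step 2 and all of step 3 and all of step 4 and angle between pot's own z axis and vertical below 0.05 rad and height (world z) of pot below 0.005 m and linear speed of each of cup, lid, pot below 0.02 m/s and contact force between lid and the fingers below 0.1 N); the robot touches nothing.
It fails at once if a bystander (charm, knife, antler piece or sanding block) is pushed more than 30 mm from where it lay (distance of any of charm0, charm1, knife, antler, sander from where it was at the start of the episode above 0.03 m).
It fails at once if the cup is dropped (falls free faster than 0.5 m/s, as after 13 mm) (linear speed of cup above 0.5 m/s and contact force between cup and the fingers below 0.05 N).
It fails at once if the lid is dropped (falls free faster than 0.5 m/s, as after 13 mm) (linear speed of lid above 0.5 m/s and contact force between lid and the fingers below 0.05 N).
It also fails if it takes over 72 s, if anything falls off the work surface, if the arm or the gripper's body presses on something with over 40 N, if the wrist force passes 120 N, or if a joint passes its speed limit or range.

## Robot

A 6-joint arm with a two-finger parallel gripper is mounted at the origin on the work surface. World frame = base frame: x ahead of the robot, y to its left, z up, the work surface at z = 0. Lengths are in mm, angles in rad, forces in N, time in s.
With the tool pointing down it reaches from about 300 to 1000 mm from the base axis. Payload 5.1 kg.
Tool frame: the origin (TCP) lies on the centre line of the jaws, within the pads' length; the fingertips stand 22 mm ahead of it and the grasp point (between the pads) lies 3 mm ahead of it; z points along the fingers, y is the direction in which the jaws open and shut (so a half turn about z gives the same grasp; the last joint's range is limited). The gripper opens to 95 mm and grips with 3 to 60 N. Pads are 20 mm wide; open, the fingers measure 119 mm over their backs; the gripper's body (75 mm by 180 mm) begins 59 mm behind the grasp point.
Start: joints at [-1.254, 0.124, 1.65, -0, 1.367, -0.083], TCP at [252.97, -598.741, 236.656] pointing down, gripper open.
Joint ranges: [-2.61, 2.61], [-1.02, 2.33], [0.03, 2.71], [-1.35, 4.49], [0.32, 2.68], [-2.91, 2.91]. Speed limits (rad/s): [2.57, 2.57, 3.14, 3.14, 3.14, 3.14].

## Interface

Orientations are given as a unit quaternion [x, y, z, w].
In Python, from cell import r, viewer gives the robot as it stands.
- The arm moves only by the tool drive_tool, never from a script. Its argument "increments" is a list that holds one entry, the list of rows, each a list of 5 numbers: the opening, from 0 (shut) to 1 (fully open), then the shift along the tool's x, y, z in units of 0.3 m (1.0 is 0.3 m), then the turn about the tool's z in units of 90 degrees (1.0 is 90 degrees). A call has exactly 5 rows; each row shifts and turns the pose as measured when the row begins, along the tool's axes as they then stand; what a row does not reach is not made up. A row lasts 1/8 s, in which the tool goes at most 62.5 mm and 10.7 degrees, less where a joint would pass 70% of its speed; a pose out of reach is approached as far as the arm can. A call with a number of a shift or a turn outside -1 to 1 is refused whole. A call with a gripper value outside its range is refused whole. The fingers move at their own pace and stop on an object; "squeeze" is the grip in N (left out, the last holds). Time passes only in rows, so rows that do not move let the fingers close, or fill a call up. It gives the time, the measured TCP pose, the force and the opening at its end, in the units of the state.
- r.get_state(): the state, without advancing time (a new reading comes with each control period).
- viewer.snapshot(name): name is "scene" or "top"; returns a dict with "pixels" (420x560x3 uint8, red, green, blue), "depth" (420x560 float32, mm along the optical axis (not along the pixel's ray), 0 where there is no reading), "fx", "fy", "cx", "cy" (pixels), "D" ([k1, k2, p1, p2, k3] as OpenCV has them; the pictures are not rectified), "extrinsics" (4x4, takes a point from camera to world coordinates). Camera axes: x right, y down, z forward; pixel columns grow to the right and rows downward; lengths in mm; the calibration is good to about 2 mm. A picture is of the moment at which its call begins.
- r.hand_in(): hands the job in, once; it reports no verdict.
The state is a dict: "time": time; "qpos": joint angles; "joint_vel": joint speeds; "joint_torque": joint torques, N m; "position": TCP position; "orientation": TCP orientation; "force": force on the tool from outside, world axes, zero at the start; "wrist_torque": the same for the moment, N m; "width": finger opening in mm.
Only numpy, scipy, OpenCV 4.12 (cv2) and the standard library are available. Lean on these libraries where they do the work, as an engineer would, in place of code of your own. Each camera call takes 0.05 s, during which the arm holds its last target.

## Working session

There is one attempt and no reset: what is moved stays moved. The work goes in short steps, Python scripts to look and compute and a tool call to move; the robot and the scene stay as the last step left them, time stands still between calls to the robot, and variables do not carry over. Pictures are saved under pics/ and viewed, and the job is handed in when it is done.

Besides the shell and the picture viewer there is one more tool, called after ">>>" as name([rows], argument=value, ...), one row to a line, values as JSON. drive_tool: Moves the arm, as the interface text tells. Shifts and turns lie within -1 to 1; 1 stands for 0.3 m of shift or 90 degrees of turn. Its arguments: {"type":"object","properties":{"increments":{"type":"array","items":{"type":"array","items":{"type":"array","items":{"type":"number"}}}},"squeeze":{"type":"number"}},"required":["increments"]}

```bash
ls -la; mkdir -p pics; cat > h.py <<'E'
import numpy as np, cv2, pickle
from cell import r, viewer
def snap(n,tag):
    s=viewer.snapshot(n); pickle.dump(s,open(f'pics/{tag}.pkl','wb'))
    cv2.imwrite(f'pics/{tag}.png',s['pixels'][:,:,::-1]); return s
def cam(s):
    K=np.array([[s['fx'],0,s['cx']],[0,s['fy'],s['cy']],[0,0,1]]);return K,np.array(s['D'],float)
def ray(s,u,v):
    K,D=cam(s); p=cv2.undistortPoints(np.array([[[u,v]]],float),K,D)[0,0]
    T=np.array(s['extrinsics']); return T[:3,3],T[:3,:3]@np.array([p[0],p[1],1])
def atz(s,u,v,z):
    o,d=ray(s,u,v); return o+d*(z-o[2])/d[2]
def atd(s,u,v):
    o,d=ray(s,u,v); return o+d*s['depth'][int(round(v)),int(round(u))]
def cloud(s):
    h,w=s['depth'].shape; K,D=cam(s); uu,vv=np.meshgrid(np.arange(w),np.arange(h))
    p=cv2.undistortPoints(np.stack([uu,vv],-1).reshape(-1,1,2).astype(float),K,D).reshape(h,w,2)
    T=np.array(s['extrinsics']); c=np.dstack([p,np.ones((h,w))])*s['depth'][...,None]
    return c@T[:3,:3].T+T[:3,3]
def proj(s,P):
    K,D=cam(s);T=np.linalg.inv(np.array(s['extrinsics']));
    return cv2.projectPoints(np.array(P,float).reshape(-1,1,3),cv2.Rodrigues(T[:3,:3])[0],T[:3,3],K,D)[0].reshape(-1,2)
def crop(s,tag,x0,y0,x1,y1,k=4):
    cv2.imwrite(f'pics/{tag}.png',cv2.resize(s['pixels'][y0:y1,x0:x1,::-1],None,fx=k,fy=k,interpolation=cv2.INTER_CUBIC))
E
python3 - <<'E'
from h import *
for k,v in r.get_state().items(): print(k,np.round(v,4))
for n in('scene','top'):
    s=snap(n,n+'0'); print(n,s['fx'],s['D'],np.round(s['extrinsics'],3).tolist())
E
```

```text
total 12
drwxr-xr-x  3 agent agent 4096 Dec  6 05:59 .
drwxr-xr-x 23 root  root  4096 Dec  6 05:58 ..
drwxr-xr-x  2 agent agent 4096 Dec  6 05:59 pics
time 0.0
qpos [-1.2536  0.1245  1.6517 -0.      1.3675 -0.0826]
joint_vel [-0.0012 -0.0012 -0.0003 -0.0007  0.0013  0.0013]
joint_torque [ 1.10000e-03 -4.17595e+01 -3.59929e+01  7.75000e-02  4.91000e-02
 -2.00000e-04]
position [ 252.8029 -598.1922  235.3918]
orientation [ 9.801e-01  1.986e-01 -1.000e-04 -1.000e-03]
force [ 0.3208 -1.4589  0.2966]
wrist_torque [ 0.0284 -0.0239 -0.0413]
width 95.1885
scene 545.644812985989 [-0.17092551  0.          0.          0.          0.        ] [[-0.426, 0.664, -0.615, 1192.136], [0.905, 0.313, -0.289, 329.252], [0.0, -0.679, -0.734, 880.023], [0.0, 0.0, 0.0, 1.0]]
top 393.52447827920037 [-0.11362611  0.          0.          0.          0.        ] [[0.003, -0.999, 0.043, 490.908], [-1.0, -0.002, 0.021, -2.495], [-0.021, -0.043, -0.999, 801.91], [0.0, 0.0, 0.0, 1.0]]
```

View pics/scene0.png

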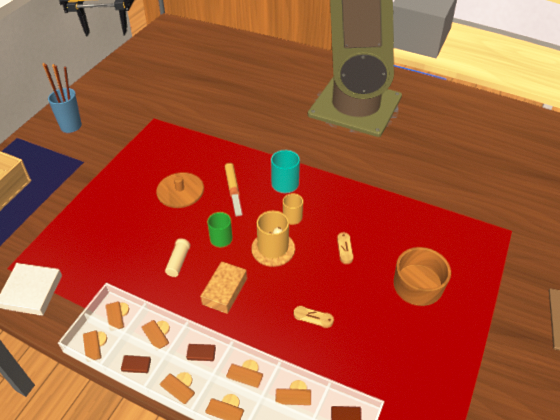

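View pics/top0.png

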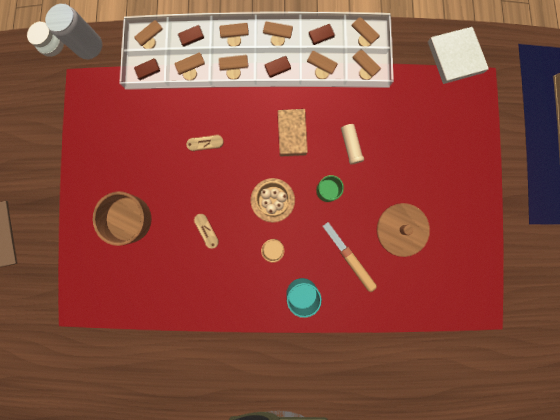

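```bash
python3 - <<'E'
from h import *
s=pickle.load(open('pics/top0.pkl','rb')); s2=pickle.load(open('pics/scene0.pkl','rb'))
C=cloud(s); C2=cloud(s2)
def blob(C,x0,x1,y0,y1,z0,z1):
    m=(C[...,0]>x0)&(C[...,0]<x1)&(C[...,1]>y0)&(C[...,1]<y1)&(C[...,2]>z0)&(C[...,2]<z1); return C[m]
for nm,(u,v) in dict(cup=(272,200),pot=(122,218),lidknob=(405,230),lid=(385,230),green=(330,188),turq=(303,298),small=(272,250),ch0=(206,231),ch1=(204,143),knife=(350,255),antler=(352,143),sander=(292,131),tbl=(150,300),wood=(30,300),tray=(257,85)).items(): print(nm,np.round(atd(s,u,v)))
def circ(P):
    from scipy.optimize import least_squares
    f=lambda p:np.hypot(P[:,0]-p[0],P[:,1]-p[1])-p[2]
    return least_squares(f,[P[:,0].mean(),P[:,1].mean(),40],loss='soft_l1').x
# rim points
for nm,c,zr in (('cup',atd(s,272,200),81),('pot',atd(s,122,218),55),('lid',atd(s,385,230),14)):
  for CC in (C,C2):
    P=blob(CC,c[0]-90,c[0]+90,c[1]-90,c[1]+90,zr-4,zr+6); 
    if len(P)>5: print(nm,len(P),np.round(circ(P),1),np.round(P.min(0)),np.round(P.max(0)))
crop(s,'cuptop',230,160,350,280,5)
crop(s2,'cupsc',200,140,320,270,5)
E
```

```text
cup [547.  14.  12.]
pot [510. 325.   8.]
lidknob [ 487. -245.   43.]
lid [ 487. -213.   14.]
green [ 572. -104.    5.]
turq [349. -49.   4.]
small [446.  14.   4.]
ch0 [484. 148.  10.]
ch1 [665. 154.   7.]
knife [ 437. -141.   18.]
antler [ 661. -146.   24.]
sander [683. -26.  31.]
tbl [341. 265.   3.]
wood [332. 537.   1.]
tray [785.  46.  11.]
cup 173 [545.8  13.1  30.2] [514. -17.  77.] [577.  44.  84.]
cup 152 [548.6  12.6  30.2] [517. -19.  77.] [580.  44.  84.]
pot 522 [507.9 313.3  49.6] [456. 262.  51.] [560. 366.  58.]
pot 490 [511.3 314.2  49.6] [457. 262.  51.] [566. 367.  59.]
lid 2408 [ 484.5 -245.7   41.6] [ 397. -302.   10.] [ 541. -124.   20.]
lid 1274 [ 485.8 -246.4   43.1] [ 397. -303.   10.] [ 546. -123.   20.]
```

View pics/cupsc.png

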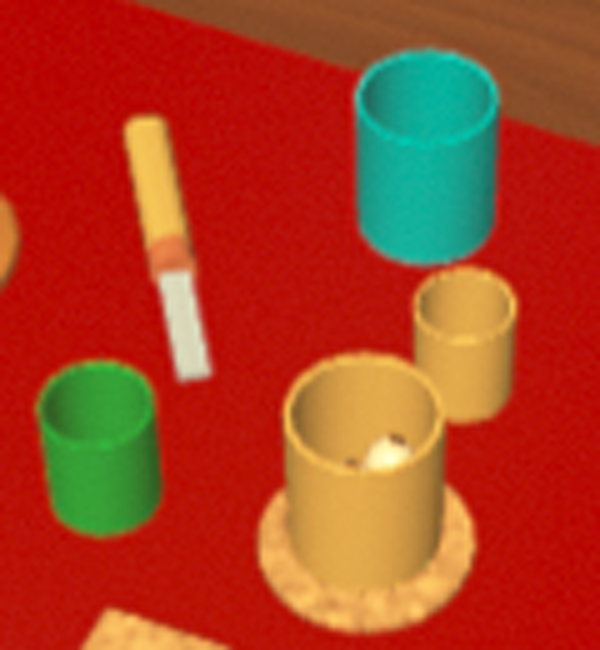

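>>> drive_tool([
  [[1,0,0.2,0,0],[1,0,0.2,0,0],[1,0,0.2,0,0],[1,0,0.2,0,0],[1,0,0.2,0,0]],
])

```text
time: 0.72
position: [370.5, -876.0, 228.3]
orientation: [0.98, 0.198, -0.001, -0.005]
force: [0.8, -0.2, 1.1]
width: 95.1
```

```bash
cat >> h.py <<'E'
from scipy.spatial.transform import Rotation as Ro
import json
def st():
    s=r.get_state(); R=Ro.from_quat(s['orientation']).as_matrix()
    open('log.jsonl','a').write(json.dumps({k:np.array(v).tolist() for k,v in s.items()})+'\n')
    print('t',round(s['time'],2),'q',np.round(s['qpos'],3),'p',np.round(s['position'],1),'w',round(float(s['width']),1),'F',np.round(s['force'],1))
    print(' x',np.round(R[:,0],3),'y',np.round(R[:,1],3),'z',np.round(R[:,2],3),'tilt',round(np.degrees(np.arccos(-R[2,2])),1))
    return s,R
E
python3 -c "
from h import *
st()"
```

```text
t 0.72 q [-1.227  0.845  0.698  0.     1.609 -0.056] p [ 370.5 -876.   228.3] w 95.1 F [ 0.8 -0.2  1.1]
 x [0.921 0.389 0.001] y [ 0.389 -0.921 -0.01 ] z [-0.004  0.01  -1.   ] tilt 0.6
```

>>> drive_tool([
  [[1,0,0.2,0,0],[1,0,0.2,0,0],[1,0,0.2,0,0],[1,0,0.2,0,0],[1,0,0.2,0,0]],
])

```text
time: 1.35
position: [415.2, -983.3, 175.0]
orientation: [0.979, 0.198, 0.01, 0.042]
force: [0.3, 1.1, 0.4]
width: 95.0
```

```bash
python3 -c "
from h import *
st()"
```

```text
t 1.35 q [-1.223  1.306  0.027  0.006  1.721 -0.05 ] p [ 415.2 -983.3  175. ] w 95.0 F [0.3 1.1 0.4]
 x [0.921 0.389 0.002] y [ 0.387 -0.918  0.087] z [ 0.035 -0.079 -0.996] tilt 5.0
```

>>> drive_tool([
  [[1,0,0.2,-0.05,0],[1,0,0.2,-0.05,0],[1,0,0.2,-0.05,0],[1,0,0.2,-0.05,0],[1,0,0.2,-0.05,0]],
])

```text
time: 1.98
position: [430.3, -1019.6, 240.5]
orientation: [0.97, 0.196, 0.029, 0.139]
force: [-0.7, 0.2, -1.1]
width: 95.0
```

```bash
python3 -c "
from h import *
st()"
```

```text
t 1.98 q [-1.224  1.254  0.026  0.017  1.578 -0.05 ] p [  430.3 -1019.6   240.5] w 95.0 F [-0.7  0.2 -1.1]
 x [0.921 0.389 0.002] y [ 0.372 -0.884  0.281] z [ 0.111 -0.258 -0.96 ] tilt 16.3
```

>>> drive_tool([
  [[1,0,0.2,-0.05,0],[1,0,0.2,-0.05,0],[1,0,0.2,-0.05,0],[1,0,0.2,-0.05,0],[1,0,0.2,-0.05,0]],
])

```text
time: 2.6
position: [438.2, -1039.0, 350.6]
orientation: [0.952, 0.192, 0.048, 0.234]
force: [-0.5, -0.2, 0.4]
width: 94.5
```

```bash
python3 -c "
from h import *
st()"
```

```text
t 2.6 q [-1.226  1.165  0.026  0.027  1.469 -0.05 ] p [  438.2 -1039.    350.6] w 94.5 F [-0.5 -0.2  0.4]
 x [0.921 0.389 0.002] y [ 0.343 -0.816  0.464] z [ 0.182 -0.427 -0.886] tilt 27.7
```

>>> drive_tool([
  [[1,0,0.2,-0.06,0],[1,0,0.2,-0.06,0],[1,0,0.2,-0.06,0],[1,0,0.2,-0.06,0],[1,0,0.2,-0.06,0]],
])

```text
time: 3.22
position: [434.2, -1030.4, 495.5]
orientation: [0.926, 0.187, 0.066, 0.321]
force: [0.3, 0.6, 0.4]
width: 95.0
```

```bash
python3 -c "
from h import *
st()"
```

```text
t 3.23 q [-1.229  1.044  0.026  0.037  1.405 -0.05 ] p [  434.2 -1030.4   495.5] w 95.0 F [0.3 0.6 0.4]
 x [0.921 0.389 0.002] y [ 0.304 -0.724  0.619] z [ 0.242 -0.57  -0.785] tilt 38.3
```

>>> drive_tool([
  [[1,0,0.2,-0.06,0],[1,0,0.2,-0.06,0],[1,0,0.2,-0.06,0],[1,0,0.2,-0.06,0],[1,0,0.2,-0.06,0]],
])

```text
time: 3.85
position: [419.3, -995.9, 650.1]
orientation: [0.894, 0.18, 0.082, 0.402]
force: [-0.2, -0.3, 0.0]
width: 95.1
```

```bash
python3 -c "
from h import *
st()"
```

```text
t 3.85 q [-1.234  0.911  0.026  0.049  1.36  -0.05 ] p [ 419.3 -995.9  650.1] w 95.1 F [-0.2 -0.3  0. ]
 x [0.921 0.389 0.002] y [ 0.257 -0.612  0.748] z [ 0.292 -0.689 -0.663] tilt 48.5
```

>>> drive_tool([
  [[1,0,0.2,-0.06,0],[1,0,0.2,-0.06,0],[1,0,0.2,-0.06,0],[1,0,0.2,-0.06,0],[1,0,0.2,-0.06,0]],
])

```text
time: 4.47
position: [393.3, -934.8, 805.3]
orientation: [0.856, 0.173, 0.097, 0.478]
force: [-0.4, -0.3, 0.1]
width: 95.0
```

```bash
python3 - <<'E'
from h import *
st()
L=[json.loads(l) for l in open('log.jsonl')]
L.append(dict(qpos=[-1.2536,0.1245,1.6517,0,1.3675,-0.0826],position=[252.8029,-598.1922,235.3918]))
from scipy.optimize import least_squares
Q=np.array([l['qpos'] for l in L]);P=np.array([l['position'] for l in L])
rho=np.hypot(P[:,0],P[:,1]);z=P[:,2]
def f(p):
    h,a,b,t,e,ox=p; A=Q[:,1];B=A+Q[:,2];C=B+Q[:,4]
    R=ox+a*np.sin(A)+b*np.sin(B)+t*np.sin(C)+e*np.cos(B); Z=h+a*np.cos(A)+b*np.cos(B)+t*np.cos(C)-e*np.sin(B)
    return np.r_[R-rho,Z-z]
for fix in (0,):
    o=least_squares(f,[350,400,400,250,0,0]); print(np.round(o.x,1),np.round(o.fun,1))
    g=least_squares(lambda p:f([*p,0,0]),[350,400,400,250]); print(np.round(g.x,1),np.round(g.fun,1))
print(np.degrees(np.arctan2(P[:,1],P[:,0]))-np.degrees(Q[:,0]))
E
```

```text
t 4.47 q [-1.242  0.769  0.026  0.062  1.329 -0.05 ] p [ 393.3 -934.8  805.3] w 95.0 F [-0.4 -0.3  0.1]
 x [0.921 0.389 0.002] y [ 0.203 -0.484  0.851] z [ 0.332 -0.784 -0.524] tilt 58.4
[223.3 452.2 613.  272.   40.5   1.9] [ 0.  -0.1  0.   0.1  0.1  0.  -0.1 -0.1  0.   0.   0.   0.   0.  -0.
 -0.1 -0.1]
[208.3 459.4 610.7 301.3] [-0.2 -4.3 -0.6  1.3  1.1 -0.1 -2.1  4.9  1.  -3.4 -2.7 -1.3  0.1  1.3
  2.   3. ]
[3.23075862 2.97082708 3.01040585 3.09305895 3.25983284 3.52936458
 3.95381491 4.73546737]
```

```bash
cat > kin.py <<'E'
import numpy as np, json
from scipy.optimize import least_squares
from scipy.spatial.transform import Rotation as Ro
LO=np.array([-2.61,-1.02,0.03,-1.35,0.32,-2.91]);HI=np.array([2.61,2.33,2.71,4.49,2.68,2.91])
def rz(a):c,s=np.cos(a),np.sin(a);return np.array([[c,-s,0],[s,c,0],[0,0,1]])
def ry(a):c,s=np.cos(a),np.sin(a);return np.array([[c,0,s],[0,1,0],[-s,0,c]])
def fk(q,p,s4=1,s6=1):
    h,a,b,t,e,ox,oy,d1,d4,d6=p[:10]
    R=rz(q[0]+d1);x=R@np.array([ox,oy,h])
    R=R@ry(q[1]);x=x+R@np.array([0,0,a]); R=R@ry(q[2]);x=x+R@np.array([e,0,b])
    R=R@rz(s4*q[3]+d4)@ry(q[4]);x=x+R@np.array([0,0,t]);R=R@rz(s6*q[5]+d6)
    return x,R
def load():
    return [json.loads(l) for l in open('log.jsonl')]
def fit():
    L=load();best=None
    for s4 in(1,-1):
     for s6 in (1,-1):
      for d60 in (np.pi/2,-np.pi/2,0,np.pi):
        def f(p):
            o=[]
            for l in L:
                x,R=fk(l['qpos'],p,s4,s6);o+=[*(x-l['position']),*(300*(Ro.from_matrix(R.T)*Ro.from_quat(l['orientation'])).as_rotvec())]
            return np.array(o)
        g=least_squares(f,[223,452,613,272,40,0,0,0,0,d60])
        if best is None or g.cost<best[0]: best=(g.cost,s4,s6,g.x,np.abs(g.fun).max())
    return best
E
python3 - <<'E'
from kin import *
b=fit();print(b[0],b[1],b[2],np.round(b[3],3),b[4])
E
```

```text
1.1746747676584386e-25 1 1 [223.2   452.4   613.1   270.166  42.4     0.     53.6    -0.      0.
   1.571] 2.2737367544323206e-13
```

```bash
cat >> kin.py <<'E'
PP=[223.2,452.4,613.1,270.166,42.4,0,53.6,0,0,np.pi/2]
LO[2]=.0262
def ik(x,R,q0):
    f=lambda q:np.r_[(fk(q,PP)[0]-x)/300,(Ro.from_matrix(fk(q,PP)[1].T@R)).as_rotvec()]
    best=None
    g=least_squares(f,np.clip(q0,LO+1e-4,HI-1e-4),bounds=(LO,HI)); return g.x,np.abs(g.fun).max()
E
python3 - <<'E'
from kin import *
s=load()[-1]; R0=Ro.from_quat(s['orientation']).as_matrix(); q0=np.array(s['qpos'])
n=R0[:,2]
tg=dict(cup=np.array([547,13,50.]),pot=np.array([509,314,95.]),lid=np.array([485.5,-246,33]),lidpot=np.array([509,314,85.]))
rng=np.random.default_rng(0)
for k,g in tg.items():
    for psi in (-90,-60,-30,0,30,60,90,120,150,180,-120,-150):
        R=R0@rz(np.radians(psi)); sols=[]
        for i in range(12):
            q,e=ik(g-3*n,R,q0 if i==0 else rng.uniform(LO,HI))
            if e<1e-3 and not any(np.abs(q-w).max()<.05 for w in sols): sols.append(q)
        print(k,psi,[np.round(w,2).tolist() for w in sols])
E
```

```text
cup -90 [[0.36, 0.24, 2.12, -1.19, 1.16, 0.71]]
cup -60 [[0.36, 0.24, 2.12, -1.19, 1.16, 1.23]]
cup -30 [[0.36, 0.24, 2.12, -1.19, 1.16, 1.76]]
cup 0 [[0.36, 0.24, 2.12, -1.19, 1.16, 2.28]]
cup 30 [[0.36, 0.24, 2.12, -1.19, 1.16, 2.8]]
cup 60 []
cup 90 [[0.36, 0.24, 2.12, -1.19, 1.16, -2.43]]
cup 120 [[0.36, 0.24, 2.12, -1.19, 1.16, -1.91]]
cup 150 [[0.36, 0.24, 2.12, -1.19, 1.16, -1.39]]
cup 180 [[0.36, 0.24, 2.12, -1.19, 1.16, -0.86]]
cup -120 [[0.36, 0.24, 2.12, -1.19, 1.16, 0.18]]
cup -150 [[0.36, 0.24, 2.12, -1.19, 1.16, -0.34]]
pot -90 [[0.82, 0.45, 1.74, -0.89, 1.55, 0.74]]
pot -60 [[0.82, 0.45, 1.74, -0.89, 1.55, 1.26]]
pot -30 [[0.82, 0.45, 1.74, -0.89, 1.55, 1.78]]
pot 0 [[0.82, 0.45, 1.74, -0.89, 1.55, 2.31]]
pot 30 [[0.82, 0.45, 1.74, -0.89, 1.55, 2.83]]
pot 60 []
pot 90 [[0.82, 0.45, 1.74, -0.89, 1.55, -2.4]]
pot 120 [[0.82, 0.45, 1.74, -0.89, 1.55, -1.88]]
pot 150 [[0.82, 0.45, 1.74, -0.89, 1.55, -1.36]]
pot 180 [[0.82, 0.45, 1.74, -0.89, 1.55, -0.83]]
pot -120 [[0.82, 0.45, 1.74, -0.89, 1.55, 0.21]]
pot -150 [[0.82, 0.45, 1.74, -0.89, 1.55, -0.31]]
lid -90 []
lid -60 []
lid -30 []
lid 0 []
lid 30 []
lid 60 []
lid 90 []
lid 120 []
lid 150 []
lid 180 []
lid -120 []
lid -150 []
lidpot -90 [[0.82, 0.47, 1.74, -0.89, 1.54, 0.75]]
lidpot -60 [[0.82, 0.47, 1.74, -0.89, 1.54, 1.27]]
lidpot -30 [[0.82, 0.47, 1.74, -0.89, 1.54, 1.8]]
lidpot 0 [[0.82, 0.47, 1.74, -0.89, 1.54, 2.32]]
lidpot 30 [[0.82, 0.47, 1.74, -0.89, 1.54, 2.84]]
lidpot 60 []
lidpot 90 [[0.82, 0.47, 1.74, -0.89, 1.54, -2.39]]
lidpot 120 [[0.82, 0.47, 1.74, -0.89, 1.54, -1.87]]
lidpot 150 []
lidpot 180 [[0.82, 0.47, 1.74, -0.89, 1.54, -0.82]]
lidpot -120 [[0.82, 0.47, 1.74, -0.89, 1.54, 0.22]]
lidpot -150 [[0.82, 0.47, 1.74, -0.89, 1.54, -0.3]]
```

```bash
cat > feas.py <<'E'
from kin import *
tg=dict(cup=np.array([547,13,50.]),cuphi=np.array([547,13,150.]),pot=np.array([509,314,95.]),pothi=np.array([509,314,180.]),lid=np.array([485.5,-246,33]),lidhi=np.array([485.5,-246,130]))
rng=np.random.default_rng(0)
seeds=[rng.uniform(LO,HI) for _ in range(10)]
def frame(az,al):
    a,t=np.radians([az,al]); n=np.array([np.cos(a)*np.sin(t),np.sin(a)*np.sin(t),-np.cos(t)])
    y=np.cross(n,[0,0,1]);y/=np.linalg.norm(y); x=np.cross(y,n); return np.c_[x,y,n]   # x up-ish? 
for az in range(-90,121,15):
  for al in (50,58):
    R=frame(az,al); out=[]
    for k,g in tg.items():
        S=[]
        for q0 in seeds:
            # ignore q6: use free roll
            f=lambda q:np.r_[(fk(q,PP)[0]-(g-3*R[:,2]))/300,np.cross(fk(q,PP)[1][:,2],R[:,2]),(fk(q,PP)[1][:,2]@R[:,2]-1)]
            q0=q0.copy(); gg=least_squares(f,q0,bounds=(LO,HI))
            if np.abs(gg.fun).max()<1e-3:
                S.append(gg.x[:5])
        u=[]
        for w in S:
            if not any(np.abs(w-v).max()<.1 for v in u): u.append(w)
        out.append(k+str([np.round(w[[0,3,4]],1).tolist() for w in u]))
    print(az,al,R[2,0]>0,*out)
E
timeout 550 python3 feas.py
cat >> kin.py <<'E'
def aik(x,R):
    h,a,b,t,e,ox,oy=PP[:7]; n=R[:,2]; w=x-t*n; sols=[]
    rho=np.hypot(w[0],w[1]); q1=np.arctan2(w[1],w[0])-np.arcsin(oy/rho); rr=np.sqrt(rho**2-oy**2); zz=w[2]-h
    B=np.hypot(b,e); d=np.hypot(rr,zz); c=(d*d-a*a-B*B)/(2*a*B)
    if abs(c)>1: return []
    g=np.arctan2(e,b) # forearm dir offset: B along angle (q2+q3+g)
    for s in(1,-1):
        k=s*np.arccos(c); q2=np.arctan2(rr,zz)-np.arctan2(B*np.sin(k),a+B*np.cos(k)); q3=k-g
        Rf=rz(q1)@ry(q2+q3); m=Rf.T@n; q5=np.arccos(m[2]); q4=np.arctan2(m[1],m[0])
        R6=(Rf@rz(q4)@ry(q5)).T@R; q6=np.arctan2(R6[1,0],R6[0,0])-np.pi/2; q6=(q6+np.pi)%(2*np.pi)-np.pi
        for q4v in (q4,q4+2*np.pi):
            q=np.array([q1,q2,q3,q4v,q5,q6])
            if (q[:5]>=LO[:5]-1e-3).all() and (q[:5]<=HI[:5]+1e-3).all(): sols.append(q)
    return sols
def frame(az,al):
    a,t=np.radians([az,al]); n=np.array([np.cos(a)*np.sin(t),np.sin(a)*np.sin(t),-np.cos(t)])
    y=np.cross(n,[0,0,1]);y/=np.linalg.norm(y); x=np.cross(y,n); return np.c_[x,y,n]
E
cat > feas.py <<'E'
from kin import *
q=np.array([.3,.2,1.9,.5,1.2,.4]);x,R=fk(q,PP);print(aik(x,R))
tg=dict(cup=np.array([547,13,50.]),cuphi=np.array([547,13,150.]),pot=np.array([509,314,95.]),pothi=np.array([509,314,180.]),lid=np.array([485.5,-246,33]),lidhi=np.array([485.5,-246,130]))
for az in range(-180,180,15):
  for al in (48,54,60):
    R=frame(az,al); o=[aik(g-3*R[:,2],R) for g in tg.values()]
    if all(o): print(az,al,*[k+str(np.round(v[0],2)[[0,2,3,4,5]].tolist()) for k,v in zip(tg,o)])
    elif al==60: print(az,al,[k for k,v in zip(tg,o) if not v])
E
python3 feas.py
```

```text
[array([0.3, 0.2, 1.9, 0.5, 1.2, 0.4])]
-180 48 cup[-0.05, 1.54, -0.04, 1.84, -1.62] cuphi[-0.05, 1.52, -0.04, 1.98, -1.62] pot[0.35, 1.46, 0.27, 1.89, -1.25] pothi[0.35, 1.43, 0.28, 2.0, -1.21] lid[-0.42, 1.59, -0.31, 1.75, -1.92] lidhi[-0.42, 1.58, -0.32, 1.88, -1.96]
-180 54 cup[-0.05, 1.49, -0.05, 1.93, -1.62] cuphi[-0.05, 1.48, -0.05, 2.07, -1.63] pot[0.34, 1.42, 0.3, 1.97, -1.25] pothi[0.34, 1.39, 0.31, 2.08, -1.21] lid[-0.41, 1.55, -0.34, 1.84, -1.91] lidhi[-0.41, 1.54, -0.35, 1.96, -1.96]
-180 60 cup[-0.05, 1.45, -0.05, 2.02, -1.62] cuphi[-0.05, 1.44, -0.05, 2.15, -1.63] pot[0.33, 1.38, 0.33, 2.06, -1.24] pothi[0.33, 1.36, 0.35, 2.16, -1.2] lid[-0.4, 1.5, -0.37, 1.92, -1.91] lidhi[-0.4, 1.5, -0.39, 2.04, -1.96]
-165 48 cup[0.02, 1.55, -0.19, 1.82, -1.78] cuphi[0.02, 1.53, -0.2, 1.96, -1.81] pot[0.41, 1.41, 0.12, 1.94, -1.43] pothi[0.41, 1.38, 0.13, 2.05, -1.41] lid[-0.35, 1.65, -0.44, 1.67, -2.06] lidhi[-0.35, 1.64, -0.45, 1.8, -2.12]
-165 54 cup[0.02, 1.51, -0.21, 1.91, -1.78] cuphi[0.02, 1.49, -0.22, 2.04, -1.81] pot[0.41, 1.37, 0.13, 2.03, -1.43] pothi[0.41, 1.34, 0.14, 2.
[... 9489 characters left out ...]
46, -0.03, 2.12, -1.6]
165 48 cup[-0.13, 1.56, 0.1, 1.83, -1.45] cuphi[-0.13, 1.54, 0.11, 1.97, -1.44] pot[0.28, 1.53, 0.41, 1.81, -1.08] pothi[0.28, 1.5, 0.42, 1.92, -1.03] lid[-0.48, 1.56, -0.17, 1.8, -1.76] lidhi[-0.48, 1.54, -0.18, 1.93, -1.78]
165 54 cup[-0.13, 1.51, 0.11, 1.92, -1.45] cuphi[-0.13, 1.5, 0.12, 2.06, -1.43] pot[0.27, 1.5, 0.45, 1.89, -1.09] pothi[0.27, 1.47, 0.47, 1.99, -1.03] lid[-0.48, 1.51, -0.19, 1.89, -1.76] lidhi[-0.48, 1.5, -0.2, 2.02, -1.79]
165 60 cup[-0.13, 1.47, 0.13, 2.01, -1.45] cuphi[-0.13, 1.46, 0.13, 2.14, -1.43] pot[0.26, 1.46, 0.49, 1.97, -1.09] pothi[0.26, 1.45, 0.51, 2.07, -1.03] lid[-0.48, 1.46, -0.2, 1.98, -1.76] lidhi[-0.48, 1.46, -0.21, 2.1, -1.79]
```

```bash
cat >> h.py <<'E'
def go(target,rows=5,turn=0,grasp=True):
    """world target for grasp point (3mm ahead of TCP) -> per-row tool increments"""
    s,R=st(); p=np.array(s['position'])+ (3*R[:,2] if grasp else 0)
    d=np.array(target,float)-p; t=R.T@d/300
    print('  dist',round(np.linalg.norm(d),1),'d',np.round(d,1),'total units',np.round(t,3),'per row',np.round(t/rows,4))
    return t
E
python3 - <<'E'
from h import *; from kin import *
t=go([485,-246,160],15)
s=load()[-1];R=Ro.from_quat(s['orientation']).as_matrix();p=np.array(s['position'])
for via in ([[485,-246,160]],[[400,-700,300],[485,-246,160]],[[485,-350,400],[485,-246,160]]):
    a=p
    for b in via:
        b=np.array(b,float)
        for f in np.linspace(0,1,6):
            x=a+(b-a)*f; print(np.round(x),[np.round(q,2).tolist() for q in aik(x,R)])
        a=b
    print()
E
```

```text
t 4.47 q [-1.242  0.769  0.026  0.062  1.329 -0.05 ] p [ 393.3 -934.8  805.3] w 95.0 F [-0.4 -0.3  0.1]
 x [0.921 0.389 0.002] y [ 0.203 -0.484  0.851] z [ 0.332 -0.784 -0.524] tilt 58.4
  dist 948.8 d [  90.7  691.2 -643.7] total units [ 1.17  -2.88  -0.581] per row [ 0.078  -0.192  -0.0387]
[ 393. -935.  805.] [[-1.24, 0.77, 0.03, 0.06, 1.33, -0.05]]
[ 412. -797.  676.] [[-1.15, 0.15, 1.11, -0.03, 0.86, 0.03]]
[ 430. -659.  547.] [[-1.02, -0.12, 1.6, -0.21, 0.66, 0.25]]
[ 448. -522.  418.] [[-0.83, -0.31, 1.96, -0.57, 0.57, 0.68]]
[ 467. -384.  289.] [[-0.56, -0.37, 2.23, -1.01, 0.62, 1.27]]
[ 485. -246.  160.] [[-0.22, -0.23, 2.36, -1.32, 0.8, 1.85]]

[ 393. -935.  805.] [[-1.24, 0.77, 0.03, 0.06, 1.33, -0.05]]
[ 395. -888.  704.] [[-1.22, 0.36, 0.81, 0.05, 0.95, -0.05]]
[ 396. -841.  603.] [[-1.19, 0.2, 1.18, 0.03, 0.75, -0.03]]
[ 397. -794.  502.] [[-1.17, 0.09, 1.46, -0.01, 0.57, 0.01]]
[ 399. -747.  401.] [[-1.13, 0.03, 1.68, -0.08, 0.41, 0.09]]
[ 400. -700.  300.] []
[ 400. -700.  300.] []
[ 417. -609.  272.] []
[ 434. -518.  244.] [[-0.84, -0.2, 2.17, -1.03, 0.32, 1.19]]
[ 4
[... 217 characters left out ...]
0.03, 0.06, 1.33, -0.05]]
[ 412. -818.  724.] [[-1.16, 0.23, 0.93, -0.01, 0.96, 0.01]]
[ 430. -701.  643.] [[-1.05, -0.03, 1.35, -0.14, 0.81, 0.16]]
[ 448. -584.  562.] [[-0.91, -0.22, 1.66, -0.34, 0.73, 0.4]]
[ 467. -467.  481.] [[-0.71, -0.37, 1.91, -0.6, 0.73, 0.73]]
[ 485. -350.  400.] [[-0.46, -0.44, 2.09, -0.86, 0.81, 1.1]]
[ 485. -350.  400.] [[-0.46, -0.44, 2.09, -0.86, 0.81, 1.1]]
[ 485. -329.  352.] [[-0.42, -0.43, 2.16, -0.95, 0.8, 1.23]]
[ 485. -308.  304.] [[-0.37, -0.41, 2.23, -1.04, 0.79, 1.37]]
[ 485. -288.  256.] [[-0.32, -0.37, 2.29, -1.13, 0.78, 1.52]]
[ 485. -267.  208.] [[-0.27, -0.31, 2.33, -1.22, 0.79, 1.68]]
[ 485. -246.  160.] [[-0.22, -0.23, 2.36, -1.32, 0.8, 1.85]]
```

>>> drive_tool([
  [[1,0.078,-0.192,-0.039,0],[1,0.078,-0.192,-0.039,0],[1,0.078,-0.192,-0.039,0],[1,0.078,-0.192,-0.039,0],[1,0.078,-0.192,-0.039,0]],
])

```text
time: 5.1
position: [419.9, -752.2, 648.4]
orientation: [0.851, 0.169, 0.099, 0.488]
force: [1.0, -0.3, 1.2]
width: 94.9
```

```bash
python3 -c "
from h import *
go([485,-246,160],10)"
```

```text
t 5.1 q [-1.105  0.052  1.271 -0.084  0.781  0.099] p [ 419.9 -752.2  648.4] w 94.9 F [ 1.  -0.3  1.2]
 x [0.923 0.384 0.004] y [ 0.191 -0.467  0.863] z [ 0.333 -0.796 -0.505] tilt 59.7
  dist 707.0 d [  64.1  508.6 -486.9] total units [ 0.843 -2.152 -0.459] per row [ 0.0843 -0.2152 -0.0459]
```

>>> drive_tool([
  [[1,0.076,-0.195,-0.042,0],[1,0.076,-0.195,-0.042,0],[1,0.076,-0.195,-0.042,0],[1,0.076,-0.195,-0.042,0],[1,0.076,-0.195,-0.042,0]],
])

```text
time: 5.72
position: [445.4, -523.6, 437.4]
orientation: [0.848, 0.168, 0.102, 0.492]
force: [-0.3, -0.4, 0.8]
width: 95.0
```

>>> drive_tool([
  [[1,0.076,-0.195,-0.042,0],[1,0.076,-0.195,-0.042,0],[1,0.076,-0.195,-0.042,0],[1,0.076,-0.195,-0.042,0],[1,0.076,-0.195,-0.042,0]],
])

```text
time: 6.35
position: [473.7, -297.4, 224.3]
orientation: [0.846, 0.165, 0.107, 0.495]
force: [1.8, 0.8, 0.4]
width: 95.0
```

```bash
python3 -c "
from h import *
go([485,-246,160],10)"
```

```text
t 6.35 q [-0.347 -0.351  2.348 -1.273  0.73   1.679] p [ 473.7 -297.4  224.3] w 95.0 F [1.8 0.8 0.4]
 x [0.922 0.386 0.018] y [ 0.173 -0.455  0.874] z [ 0.345 -0.802 -0.486] tilt 60.9
  dist 83.3 d [ 10.2  53.8 -62.9] total units [ 0.097 -0.259 -0.03 ] per row [ 0.0097 -0.0259 -0.003 ]
```

>>> drive_tool([
  [[1,0,0,0,-0.115],[1,0,0,0,-0.115],[1,0,0,0,-0.115],[1,0,0,0,-0.115],[1,0,0,0,-0.115]],
])

```text
time: 6.98
position: [473.3, -291.6, 220.9]
orientation: [0.681, 0.53, -0.122, 0.49]
force: [-0.0, 0.6, 0.4]
width: 95.0
```

```bash
python3 -c "
from h import *
go([485,-246,160],10)"
```

```text
t 6.97 q [-0.338 -0.357  2.357 -1.271  0.727  0.752] p [ 473.3 -291.6  220.9] w 95.0 F [-0.   0.6  0.4]
 x [ 0.408  0.602 -0.687] y [0.842 0.043 0.538] z [ 0.353 -0.797 -0.489] tilt 60.7
  dist 77.2 d [ 10.6  48.  -59.5] total units [ 0.247 -0.07  -0.018] per row [ 0.0247 -0.007  -0.0018]
```

>>> drive_tool([
  [[1,0,0,0,-0.105],[1,0,0,0,-0.105],[1,0,0,0,-0.105],[1,0,0,0,-0.105],[1,0,0,0,0]],
])

```text
time: 7.6
position: [473.6, -291.1, 225.2]
orientation: [0.466, 0.725, -0.277, 0.425]
force: [0.5, 0.9, 0.0]
width: 95.2
```

```bash
python3 - <<'E'
from h import *; from kin import *
go([485,-246,100],5)
s=load()[-1];R=Ro.from_quat(s['orientation']).as_matrix();p=np.array(s['position'])
print(s['qpos'],aik(p,R))
for P in ([485,-246,100],[485,-246,60],[485,-246,33],[547,13,120],[547,13,50],[509,314,150]):
    print(P,[np.round(q,2).tolist() for q in aik(np.array(P,float)-3*R[:,2],R)])
E
```

```text
t 7.6 q [-0.339 -0.366  2.357 -1.269  0.724  0.072] p [ 473.6 -291.1  225.2] w 95.2 F [0.5 0.9 0. ]
 x [-0.205  0.44  -0.874] y [ 0.911  0.413 -0.005] z [ 0.359 -0.797 -0.486] tilt 60.9
  dist 132.9 d [  10.3   47.5 -123.7] total units [0.423 0.099 0.086] per row [0.0847 0.0198 0.0173]
[-0.3385264906904988, -0.36559856371676935, 2.3574963252811396, -1.269466255664715, 0.7241609436990672, 0.07168562163935092] [array([-0.33852649, -0.36559856,  2.35749633, -1.26946626,  0.72416094,
        0.07168562])]
[485, -246, 100] []
[485, -246, 60] []
[485, -246, 33] []
[547, 13, 120] [[0.37, 0.12, 2.14, -1.19, 1.22, 0.59]]
[547, 13, 50] [[0.37, 0.26, 2.13, -1.24, 1.17, 0.74]]
[509, 314, 150] [[0.83, 0.39, 1.74, -0.93, 1.61, 0.67]]
```

>>> drive_tool([
  [[1,0.095,0.022,0.018,0],[1,0.095,0.022,0.018,0],[1,0.095,0.022,0.018,0],[1,0.095,0.022,0.018,0],[1,0.095,0.022,0.018,0]],
])

```text
time: 8.22
position: [481.0, -220.0, 124.5]
orientation: [0.486, 0.73, -0.261, 0.403]
force: [-0.3, 1.5, 0.3]
width: 95.1
```

```bash
cat >> h.py <<'E'
def reach(R,pts):
    from kin import aik
    for P in pts: print('  reach',P,[np.round(q,2).tolist() for q in aik(np.array(P,float)-3*R[:,2],R)])
PTS=([485,-246,100],[485,-246,33],[547,13,50],[509,314,150])
E
python3 - <<'E'
from h import *
go([485,-246,80],5)
reach(Ro.from_quat(r.get_state()['orientation']).as_matrix(),PTS)
E
```

```text
t 8.22 q [-0.167 -0.181  2.387 -1.345  0.811  0.384] p [ 481.  -220.   124.5] w 95.1 F [-0.3  1.5  0.3]
 x [-0.203  0.5   -0.842] y [0.92  0.392 0.01 ] z [ 0.335 -0.773 -0.539] tilt 57.4
  dist 49.1 d [  3.  -23.7 -42.9] total units [ 0.079 -0.023  0.141] per row [ 0.0158 -0.0046  0.0283]
  reach [485, -246, 100] []
  reach [485, -246, 33] []
  reach [547, 13, 50] [[0.35, 0.23, 2.13, -1.18, 1.14, 0.7]]
  reach [509, 314, 150] [[0.82, 0.37, 1.74, -0.88, 1.59, 0.67]]
```

```bash
python3 - <<'E'
from kin import *
LO[3]=-2
for az in (-67,-72,-77,-82,-87):
    print(az,[(al,[ (round(aik(np.array([485.5,-246,z])-3*frame(az,al)[:,2],frame(az,al))[0][3],2)) for z in (33,90)]) for al in (30,36,42,48,54,60)])
E
```

```text
-67 [(30, [np.float64(-0.64), np.float64(-0.55)]), (36, [np.float64(-0.86), np.float64(-0.73)]), (42, [np.float64(-1.09), np.float64(-0.94)]), (48, [np.float64(-1.32), np.float64(-1.15)]), (54, [np.float64(-1.51), np.float64(-1.35)]), (60, [np.float64(-1.67), np.float64(-1.53)])]
-72 [(30, [np.float64(-0.66), np.float64(-0.58)]), (36, [np.float64(-0.86), np.float64(-0.76)]), (42, [np.float64(-1.07), np.float64(-0.94)]), (48, [np.float64(-1.26), np.float64(-1.13)]), (54, [np.float64(-1.43), np.float64(-1.3)]), (60, [np.float64(-1.58), np.float64(-1.46)])]
-77 [(30, [np.float64(-0.68), np.float64(-0.6)]), (36, [np.float64(-0.86), np.float64(-0.77)]), (42, [np.float64(-1.04), np.float64(-0.94)]), (48, [np.float64(-1.21), np.float64(-1.1)]), (54, [np.float64(-1.36), np.float64(-1.26)]), (60, [np.float64(-1.49), np.float64(-1.39)])]
-82 [(30, [np.float64(-0.68), np.float64(-0.61)]), (36, [np.float64(-0.85), np.float64(-0.77)]), (42, [np.float64(-1.01), np.float64(-0.92)]), (48, [np.float64(-1.16), np.float64(-1.07)]), (54, [np.float64(-1.3), np.float64(-1.21)]), (60, [np.float64(-1.41), np.float64(-1.33)])]
-87 [(30, [np.float64(-0.68), np.float64(-0.62)]), (36, [np.float64(-0.83), np.float64(-0.76)]), (42, [np.float64(-0.98), np.float64(-0.91)]), (48, [np.float64(-1.12), np.float64(-1.04)]), (54, [np.float64(-1.23), np.float64(-1.16)]), (60, [np.float64(-1.34), np.float64(-1.28)])]
```

```bash
python3 - <<'E'
from h import *
go([547,13,150],5)
s=pickle.load(open('pics/top0.pkl','rb'));C=cloud(s)
for n,x,y in(('small',446,14),('green',572,-104),('turq',349,-49)):
    m=(np.hypot(C[...,0]-x,C[...,1]-y)<45)&(C[...,2]>25); P=C[m]; print(n,P.min(0).round(),P.max(0).round())
E
```

```text
t 8.22 q [-0.167 -0.181  2.387 -1.345  0.811  0.384] p [ 481.  -220.   124.5] w 95.1 F [-0.3  1.5  0.3]
 x [-0.203  0.5   -0.842] y [0.92  0.392 0.01 ] z [ 0.335 -0.773 -0.539] tilt 57.4
  dist 245.6 d [ 65.  235.3  27.1] total units [ 0.272  0.508 -0.582] per row [ 0.0544  0.1015 -0.1164]
small [428.  -8.  26.] [470.  34.  54.]
green [ 545. -122.   25.] [592. -74.  60.]
turq [328. -78.  25.] [390. -14.  80.]
```

>>> drive_tool([
  [[1,0.045,0.105,-0.12,0],[1,0.05,0.105,-0.12,0],[1,0.055,0.105,-0.12,0],[1,0.06,0.105,-0.12,0],[1,0.06,0.105,-0.12,0]],
])

```text
time: 8.85
position: [550.5, 27.0, 156.9]
orientation: [0.494, 0.726, -0.257, 0.404]
force: [0.2, 0.3, 0.2]
width: 95.2
```

```bash
python3 - <<'E'
from h import *
go([547,13,100],5)
s=snap('scene','scene1')
E
```

```text
t 8.85 q [ 0.369  0.055  2.096 -1.093  1.241  0.52 ] p [550.5  27.  156.9] w 95.2 F [0.2 0.3 0.2]
 x [-0.185  0.51  -0.84 ] y [0.925 0.38  0.027] z [ 0.333 -0.772 -0.542] tilt 57.2
  dist 56.7 d [ -4.5 -11.7 -55.3] total units [ 0.138 -0.033  0.125] per row [ 0.0276 -0.0067  0.025 ]
```

View pics/scene1.png

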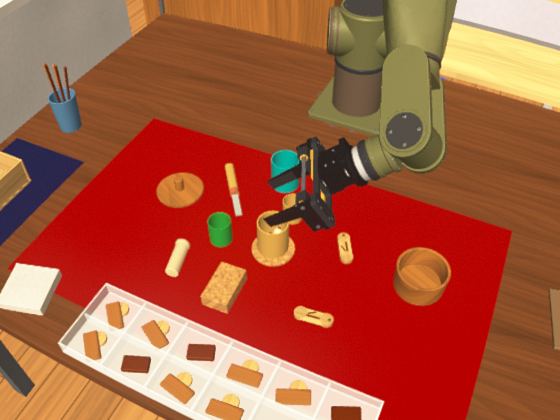

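>>> drive_tool([
  [[1,0.034,-0.008,0.03,-0.02],[1,0.034,-0.008,0.03,0],[1,0.034,-0.008,0.03,0],[1,0.034,-0.008,0.03,0],[1,0.0,0,0.0,0]],
])

```text
time: 9.52
position: [545.9, 17.8, 98.8]
orientation: [0.483, 0.734, -0.26, 0.4]
force: [-0.4, -0.1, -0.2]
width: 94.9
```

```bash
python3 - <<'E'
from h import *
go([547,13,58],5)
E
```

```text
t 9.53 q [ 0.354  0.137  2.13  -1.138  1.175  0.596] p [545.9  17.8  98.8] w 94.9 F [-0.4 -0.1 -0.2]
 x [-0.213  0.501 -0.839] y [0.917 0.398 0.004] z [ 0.336 -0.769 -0.544] tilt 57.0
  dist 39.3 d [  0.1  -2.5 -39.2] total units [ 0.105 -0.004  0.078] per row [ 0.0211 -0.0007  0.0155]
```

>>> drive_tool([
  [[1,0.026,-0.001,0.019,0],[1,0.026,-0.001,0.019,0],[1,0.026,-0.001,0.019,0],[1,0.024,-0.001,0.018,0],[1,0.0,0,0.0,0]],
])

```text
time: 10.15
position: [546.3, 14.9, 58.7]
orientation: [0.484, 0.734, -0.26, 0.4]
force: [-0.5, -0.6, 0.3]
width: 95.1
```

```bash
python3 - <<'E'
from h import *
go([547,13,58],5)
s=snap('scene','scene2'); crop(s,'c2',220,140,360,270,5)
s=snap('top','top2'); crop(s,'c2t',200,130,340,260,5)
E
```

```text
t 10.15 q [ 0.349  0.214  2.132 -1.173  1.138  0.675] p [546.3  14.9  58.7] w 95.1 F [-0.5 -0.6  0.3]
 x [-0.212  0.501 -0.839] y [0.918 0.397 0.006] z [ 0.336 -0.769 -0.544] tilt 57.0
  dist 1.1 d [-0.3  0.4  0.9] total units [-0.002 -0.001 -0.003] per row [-0.0003 -0.0001 -0.0006]
```

View pics/c2.png

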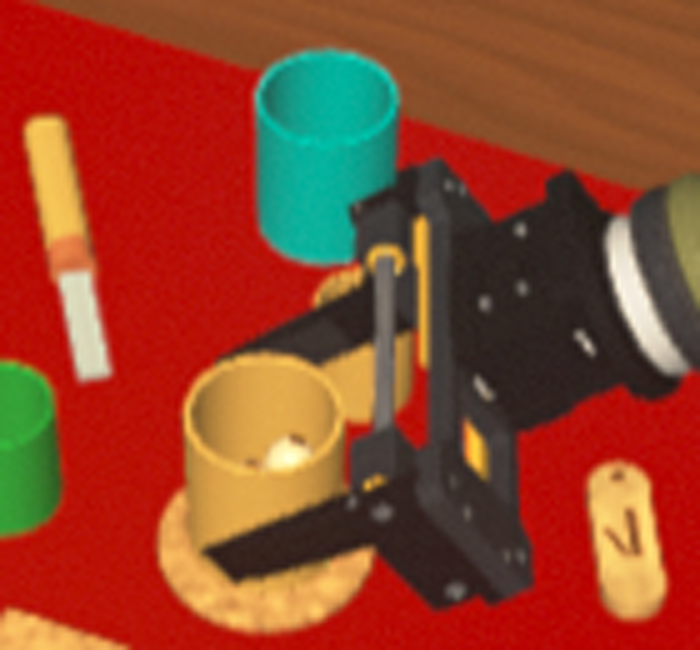

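View pics/c2t.png

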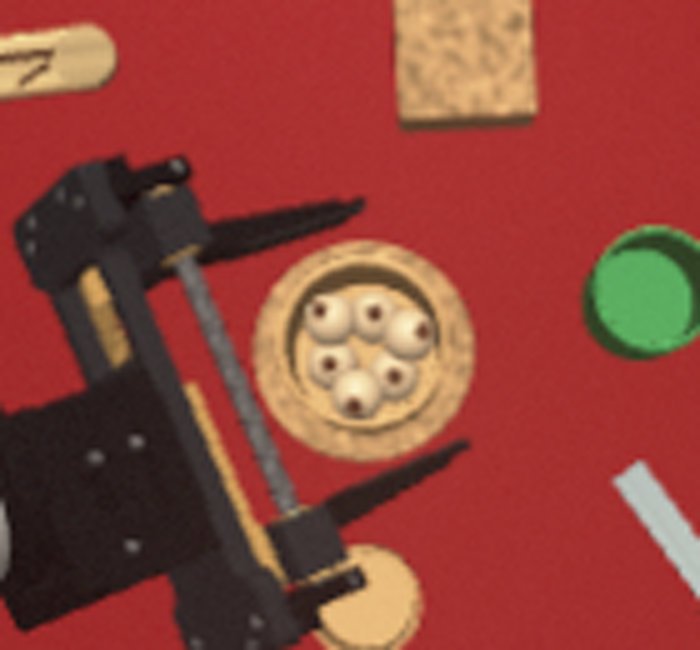

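>>> drive_tool([
  [[0.6,0,0,0,0],[0.6,0,0,0,0],[0.55,0,0,0,0],[0.5,0,0,0,0],[0.5,0,0,0,0]],
], squeeze=25)

```text
time: 10.88
position: [547.5, 15.4, 60.8]
orientation: [0.484, 0.733, -0.259, 0.401]
force: [-0.3, -0.4, -0.9]
width: 62.1
```

```bash
python3 - <<'E'
from h import *
st()
s=snap('top','top3'); crop(s,'c3t',200,130,340,260,5)
E
```

```text
t 10.88 q [ 0.349  0.211  2.131 -1.173  1.139  0.675] p [547.5  15.4  60.8] w 62.1 F [-0.3 -0.4 -0.9]
 x [-0.209  0.502 -0.839] y [0.918 0.397 0.01 ] z [ 0.338 -0.768 -0.544] tilt 57.0
```

View pics/c3t.png

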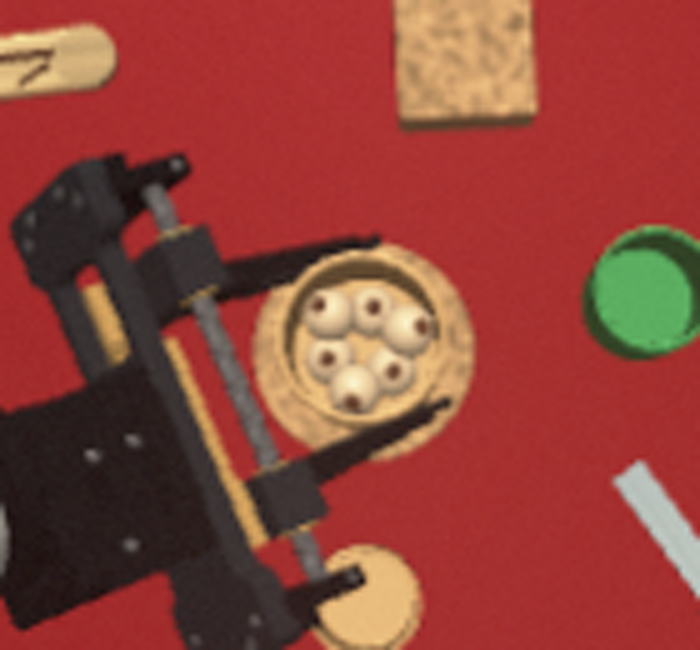

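>>> drive_tool([
  [[0.4,-0.02,0,-0.013,0],[0.4,-0.04,0,-0.026,0],[0.4,-0.06,0.001,-0.04,0],[0.4,-0.07,0.001,-0.046,0],[0.4,-0.07,0.001,-0.046,0]],
], squeeze=30)

```text
time: 11.55
position: [545.5, 15.6, 156.5]
orientation: [0.484, 0.734, -0.26, 0.399]
force: [0.3, -0.1, -2.2]
width: 62.2
```

```bash
python3 - <<'E'
from h import *
st()
s=snap('scene','scene4'); crop(s,'c4',220,120,360,250,5)
E
```

```text
t 11.55 q [ 0.35   0.032  2.119 -1.097  1.222  0.482] p [545.5  15.6 156.5] w 62.2 F [ 0.3 -0.1 -2.2]
 x [-0.213  0.502 -0.838] y [0.918 0.397 0.005] z [ 0.335 -0.768 -0.546] tilt 56.9
```

View pics/c4.png

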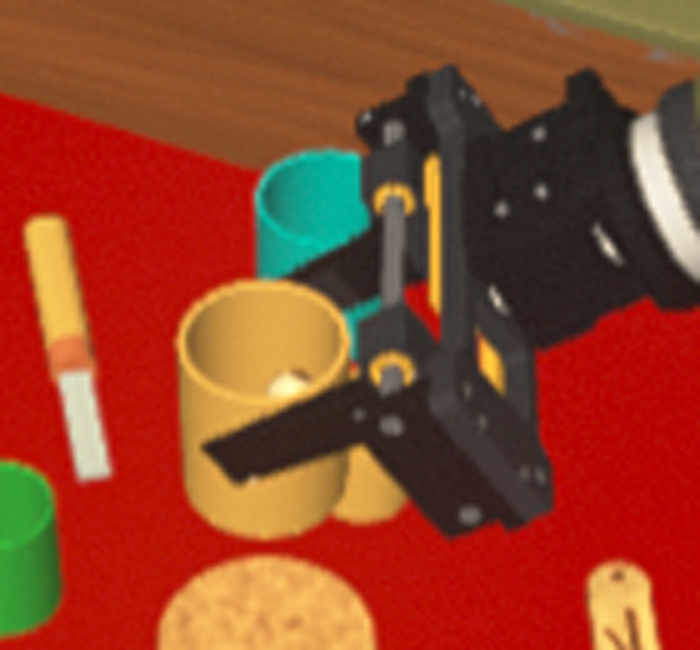

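```bash
cat > pour.py <<'E'
from kin import *
def parts(R,th,hg=52):
    Rt=R@rz(np.radians(th)); M=Rt@R.T  # rotation of cup
    a=np.linspace(0,2*np.pi,36,endpoint=False)
    cup=np.array([[32*np.cos(t),32*np.sin(t),z-hg] for t in a for z in (0,25,50,75)])@M.T
    f=np.array([[x,y,z] for x in(-10,10) for y in(-46,-32,32,46) for z in (-56,-20,19)])@Rt.T
    b=np.array([[x,y,z] for x in(-37.5,37.5) for y in(-90,-45,0,45,90) for z in (-59,-150)])@Rt.T
    c=M[:,2]; mouth=(75-hg)*c; d=-np.array([0,0,1])+c*c[2]; d/=np.linalg.norm(d)+1e-9; lip=mouth+29*d
    return Rt,cup,f,b,c,mouth,lip
if __name__=='__main__':
    s=load()[-1];R=Ro.from_quat(s['orientation']).as_matrix()
    for th in range(0,-181,-15):
        Rt,cup,f,b,c,m,lip=parts(R,th)
        print(th,'tilt',round(np.degrees(np.arccos(c[2]))),'c',np.round(c,2),'mouth',np.round(m),'lip',np.round(lip),'minz cup',round(cup[:,2].min()),'fing',round(f[:,2].min()),'body',round(b[:,2].min()))
E
python3 pour.py
```

```text
pour.py:14: RuntimeWarning: invalid value encountered in arccos
  print(th,'tilt',round(np.degrees(np.arccos(c[2]))),'c',np.round(c,2),'mouth',np.round(m),'lip',np.round(lip),'minz cup',round(cup[:,2].min()),'fing',round(f[:,2].min()),'body',round(b[:,2].min()))
Traceback (most recent call last):
  File "pour.py", line 14, in <module>
    print(th,'tilt',round(np.degrees(np.arccos(c[2]))),'c',np.round(c,2),'mouth',np.round(m),'lip',np.round(lip),'minz cup',round(cup[:,2].min()),'fing',round(f[:,2].min()),'body',round(b[:,2].min()))
                    ~~~~~^^^^^^^^^^^^^^^^^^^^^^^^^^^^^
ValueError: cannot convert float NaN to integer
```

```bash
sed -i 's/np.arccos(c\[2\])/np.arccos(min(1,c[2]))/' pour.py; python3 pour.py
```

```text
0 tilt 0 c [-0.  0.  1.] mouth [-0.  0. 23.] lip [-0.  0. 23.] minz cup -52 fing -19 body 0
-15 tilt 13 c [0.19 0.1  0.98] mouth [ 4.  2. 22.] lip [29. 15. 16.] minz cup -58 fing -28 body -17
-30 tilt 25 c [0.36 0.22 0.91] mouth [ 8.  5. 21.] lip [31. 19.  9.] minz cup -61 fing -37 body -32
-45 tilt 37 c [0.49 0.36 0.79] mouth [11.  8. 18.] lip [30. 22.  1.] minz cup -61 fing -43 body -43
-60 tilt 50 c [0.57 0.5  0.65] mouth [13. 11. 15.] lip [27. 24. -7.] minz cup -58 fing -48 body -49
-75 tilt 61 c [0.61 0.63 0.48] mouth [14. 15. 11.] lip [ 24.  25. -14.] minz cup -53 fing -50 body -49
-90 tilt 73 c [0.59 0.75 0.3 ] mouth [13. 17.  7.] lip [ 19.  24. -21.] minz cup -46 fing -49 body -43
-105 tilt 83 c [0.51 0.85 0.12] mouth [12. 20.  3.] lip [ 14.  22. -26.] minz cup -38 fing -50 body -49
-120 tilt 93 c [ 0.39  0.92 -0.05] mouth [ 9. 21. -1.] lip [  8.  20. -30.] minz cup -33 fing -48 body -49
-135 tilt 101 c [ 0.23  0.95 -0.2 ] mouth [ 5. 22. -5.] lip [  4.  16. -33.] minz cup -36 fing -44 body -44
-150 tilt 108 c [ 0.04  0.95 -0.31] mouth [ 1. 22. -7.] lip [  1.  13. -35.] minz cup -38 fing -37 body -33
-165 tilt 112 c [-0.16  0.91 -0.38] mouth [-4. 21. -9.] lip [ -2.  10. -36.] minz cup -38 fing -29 body -18
-180 tilt 114 c [-0.37  0.84 -0.4 ] mouth [-8. 19. -9.] lip [ -4.   9. -36.] minz cup -39 fing -19 body 0
```

```bash
python3 - <<'E'
from h import *
go([496,280,150],8)
s=snap('top','top5')
crop(s,'c5',230,160,320,240,6)
E
```

```text
t 11.6 q [ 0.35   0.028  2.115 -1.099  1.223  0.481] p [547.5  16.1 160.9] w 62.2 F [ 2.5  1.4 -0.2]
 x [-0.208  0.503 -0.839] y [0.918 0.397 0.011] z [ 0.339 -0.768 -0.544] tilt 57.1
  dist 271.5 d [-52.5 266.2  -9.2] total units [ 0.508  0.191 -0.724] per row [ 0.0635  0.0239 -0.0905]
```

View pics/c5.png

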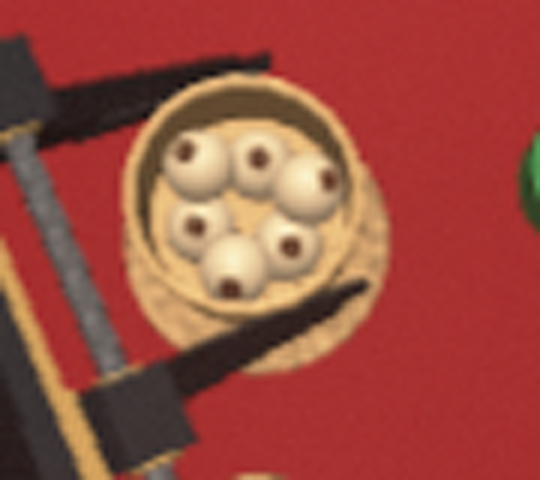

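>>> drive_tool([
  [[0.4,0.03,0.011,-0.043,0],[0.4,0.05,0.019,-0.072,0],[0.4,0.06,0.023,-0.087,0],[0.4,0.06,0.023,-0.087,0],[0.4,0.06,0.023,-0.087,0]],
])

```text
time: 12.28
position: [515.9, 158.3, 150.2]
orientation: [0.484, 0.734, -0.26, 0.399]
force: [0.7, -0.5, -1.2]
width: 62.2
```

```bash
python3 - <<'E'
from h import *
go([496,280,145],4)
E
```

```text
t 12.28 q [ 0.614  0.155  1.997 -0.98   1.412  0.6  ] p [515.9 158.3 150.2] w 62.2 F [ 0.7 -0.5 -1.2]
 x [-0.212  0.503 -0.838] y [0.919 0.395 0.005] z [ 0.333 -0.769 -0.546] tilt 56.9
  dist 125.8 d [-20.9 124.   -3.6] total units [ 0.233  0.099 -0.334] per row [ 0.0582  0.0248 -0.0836]
```

>>> drive_tool([
  [[0.4,0.06,0.025,-0.086,0],[0.4,0.06,0.025,-0.086,0],[0.4,0.055,0.023,-0.078,0],[0.4,0.03,0.013,-0.043,0],[0.4,0.01,0.004,-0.014,0]],
])

```text
time: 12.9
position: [490.8, 279.8, 139.1]
orientation: [0.48, 0.736, -0.264, 0.398]
force: [0.1, -1.1, -1.7]
width: 62.2
```

```bash
python3 - <<'E'
from h import *
go([496,280,145],4)
E
```

```text
t 12.9 q [ 0.798  0.308  1.836 -0.889  1.543  0.673] p [490.8 279.8 139.1] w 62.2 F [ 0.1 -1.1 -1.7]
 x [-0.223  0.497 -0.839] y [ 0.916  0.401 -0.006] z [ 0.333 -0.77  -0.544] tilt 57.0
  dist 9.0 d [4.2 2.6 7.6] total units [-0.02   0.016 -0.016] per row [-0.005   0.004  -0.0039]
```

>>> drive_tool([
  [[0.4,-0.004,0.004,-0.004,-0.08],[0.4,-0.004,0.004,0,-0.11],[0.4,-0.004,0.004,0,-0.11],[0.4,0,0,0,-0.11],[0.4,0,0,0,-0.1]],
])

```text
time: 13.52
position: [493.8, 277.6, 140.0]
orientation: [0.144, 0.866, -0.404, 0.257]
force: [-0.1, 0.2, -1.9]
width: 62.4
```

```bash
python3 - <<'E'
from h import *
go([496,280,125],4)
s=snap('scene','scene6'); crop(s,'c6',320,140,480,300,4)
s=snap('top','top6'); crop(s,'c6t',60,130,220,290,4)
E
```

```text
t 13.53 q [ 0.792  0.311  1.832 -0.891  1.546 -0.161] p [493.8 277.6 140. ] w 62.4 F [-0.1  0.2 -1.9]
 x [-0.827  0.042 -0.561] y [ 0.456  0.633 -0.626] z [ 0.329 -0.773 -0.542] tilt 57.2
  dist 14.3 d [  1.2   4.7 -13.4] total units [0.022 0.04  0.013] per row [0.0056 0.0099 0.0034]
```

View pics/c6.png

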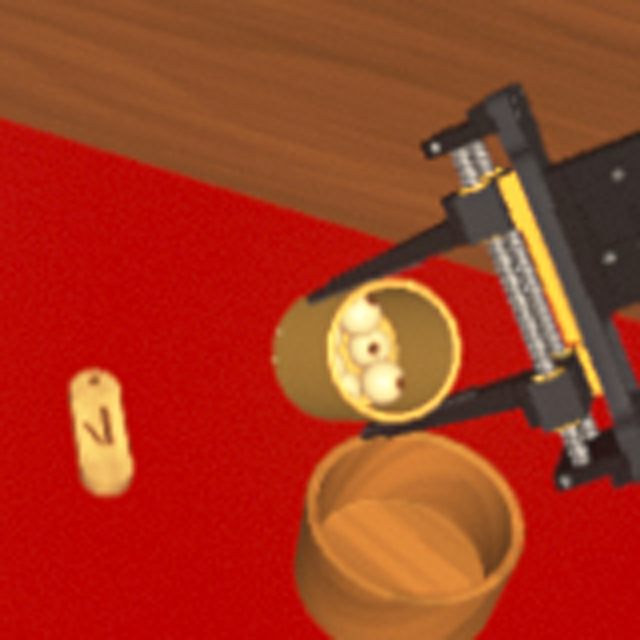

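View pics/c6t.png

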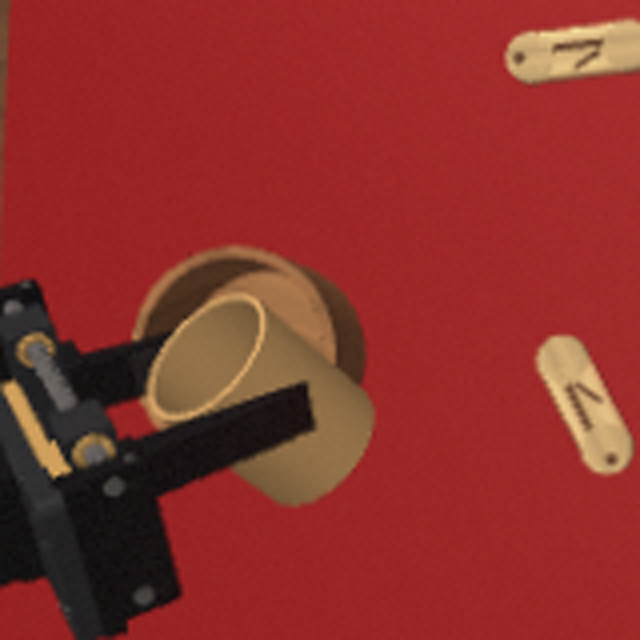

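>>> drive_tool([
  [[0.4,0.011,0.02,0.007,-0.09],[0.4,0.009,0.02,0.007,-0.1],[0.4,0,0,0,-0.1],[0.4,0,0,0,-0.1],[0.4,0,0,0,-0.06]],
])

```text
time: 14.25
position: [494.7, 279.6, 125.4]
orientation: [-0.164, 0.862, -0.468, 0.099]
force: [0.2, 0.9, -1.7]
width: 62.4
```

```bash
python3 - <<'E'
from h import *
go([496,280,120],4)
s=snap('scene','scene7'); crop(s,'c7',320,140,480,300,4)
E
```

```text
t 14.25 q [ 0.793  0.337  1.828 -0.889  1.536 -0.85 ] p [494.7 279.6 125.4] w 62.4 F [ 0.2  0.9 -1.7]
 x [-0.926 -0.377 -0.018] y [-0.19   0.507 -0.841] z [ 0.326 -0.775 -0.541] tilt 57.2
  dist 4.7 d [ 0.3  2.8 -3.8] total units [-0.004  0.015  0.   ] per row [-0.001   0.0038  0.    ]
```

View pics/c7.png

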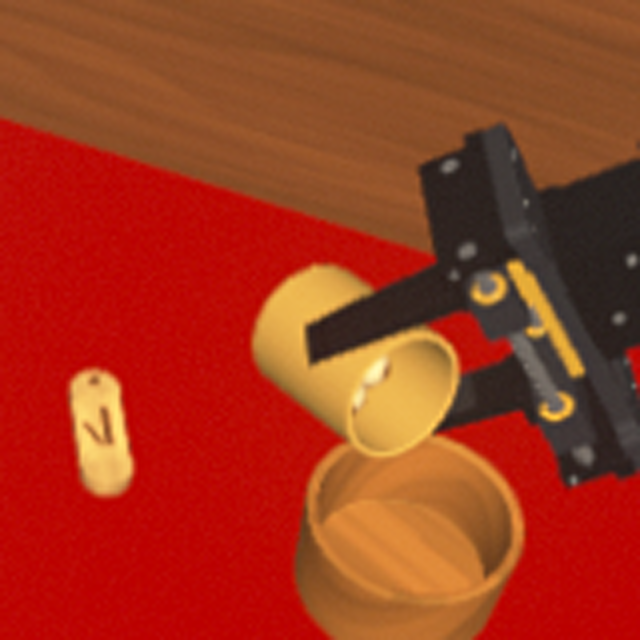

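>>> drive_tool([
  [[0.4,0,0.008,0,-0.05],[0.4,0,0.008,0,-0.05],[0.4,0,0,0,-0.05],[0.4,0,0,0,-0.04],[0.4,0,0,0,-0.04]],
])

```text
time: 14.92
position: [493.5, 280.0, 120.7]
orientation: [-0.313, 0.82, -0.479, 0.014]
force: [-0.1, 0.3, -2.1]
width: 62.2
```

```bash
python3 - <<'E'
from h import *
go([496,280,118],4)
s=snap('scene','scene8'); crop(s,'c8',320,140,480,300,4)
E
```

```text
t 14.93 q [ 0.794  0.344  1.829 -0.887  1.534 -1.198] p [493.5 280.  120.7] w 62.2 F [-0.1  0.3 -2.1]
 x [-0.804 -0.527  0.276] y [-0.5    0.345 -0.794] z [ 0.323 -0.776 -0.541] tilt 57.3
  dist 3.0 d [ 1.5  2.3 -1.1] total units [-0.009  0.003 -0.002] per row [-0.0023  0.0007 -0.0006]
```

View pics/c8.png

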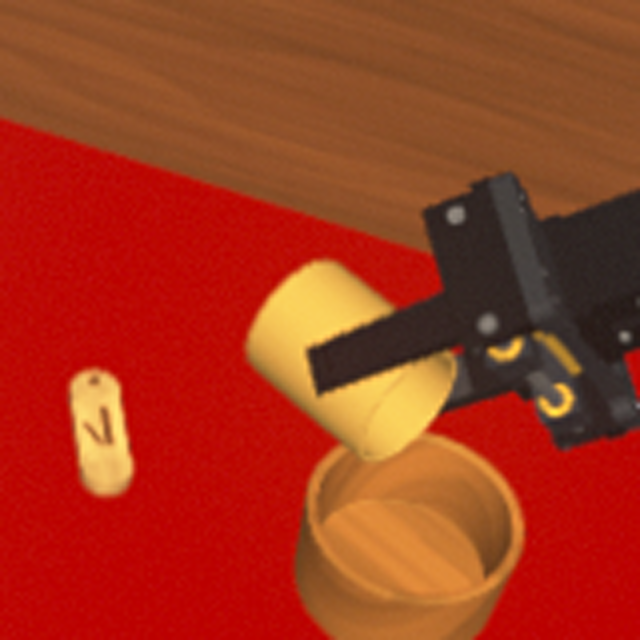

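>>> drive_tool([
  [[0.4,0,0,0,-0.03],[0.4,0,0,0,-0.03],[0.4,0,0,0,-0.03],[0.4,0,0,0,-0.03],[0.4,0,0,0,-0.03]],
])

```text
time: 15.6
position: [493.4, 278.5, 120.3]
orientation: [-0.402, 0.78, -0.478, -0.04]
force: [0.0, 0.3, -1.2]
width: 62.4
```

>>> drive_tool([
  [[0.4,0,0,0,-0.03],[0.4,0,0,0,-0.03],[0.4,0,0,0,-0.03],[0.4,0,0,0,-0.03],[0.4,0,0,0,-0.03]],
])

```text
time: 16.23
position: [493.4, 277.1, 120.2]
orientation: [-0.485, 0.731, -0.47, -0.093]
force: [-0.8, -0.2, -1.9]
width: 62.5
```

```bash
python3 - <<'E'
from h import *
go([496,280,118],4)
s=snap('scene','scene9'); crop(s,'c9',320,140,480,300,4)
E
```

```text
t 16.23 q [ 0.791  0.343  1.832 -0.888  1.534 -1.643] p [493.4 277.1 120.2] w 62.5 F [-0.8 -0.2 -1.9]
 x [-0.512 -0.622  0.593] y [-0.797  0.086 -0.597] z [ 0.32  -0.778 -0.54 ] tilt 57.3
  dist 5.6 d [ 1.7  5.3 -0.5] total units [-0.015 -0.002 -0.011] per row [-0.0037 -0.0004 -0.0027]
```

View pics/c9.png

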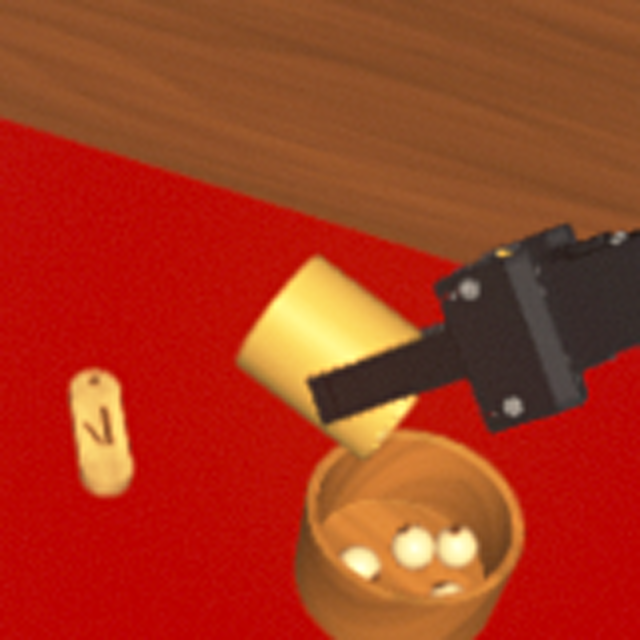

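>>> drive_tool([
  [[0.4,-0.008,0,-0.006,-0.04],[0.4,-0.007,0,-0.005,-0.04],[0.4,0,0,0,-0.04],[0.4,0,0,0,-0.04],[0.4,0,0,0,-0.04]],
])

```text
time: 16.9
position: [494.9, 281.5, 119.7]
orientation: [-0.59, 0.649, -0.451, -0.164]
force: [0.2, -0.3, -0.6]
width: 62.1
```

```bash
python3 - <<'E'
from h import *
go([496,280,118],4)
s=snap('scene','scene10'); crop(s,'c10',320,140,480,300,4)
s=snap('top','top10'); crop(s,'c10t',60,130,220,290,4)
E
```

```text
t 16.9 q [ 0.794  0.353  1.821 -0.886  1.539 -1.946] p [494.9 281.5 119.7] w 62.1 F [ 0.2 -0.3 -0.6]
 x [-0.25  -0.618  0.746] y [-0.914 -0.103 -0.392] z [ 0.319 -0.78  -0.539] tilt 57.4
  dist 0.9 d [ 0.2  0.8 -0.1] total units [-0.002 -0.001 -0.002] per row [-0.0005 -0.0001 -0.0004]
```

View pics/c10.png

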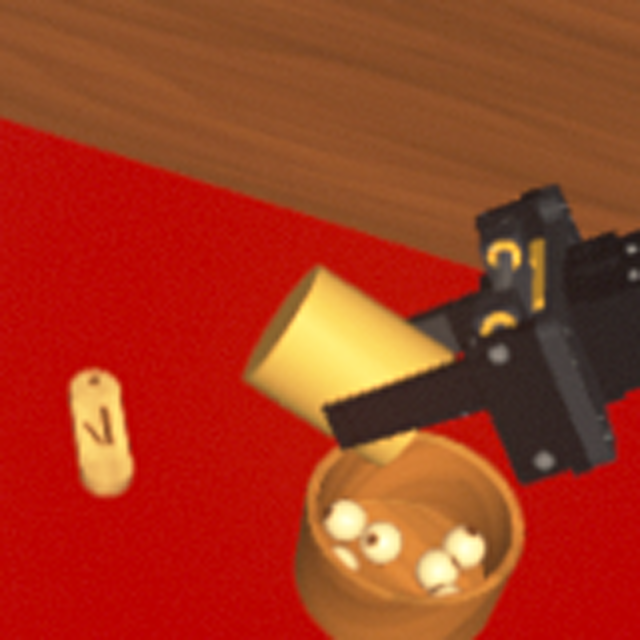

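View pics/c10t.png

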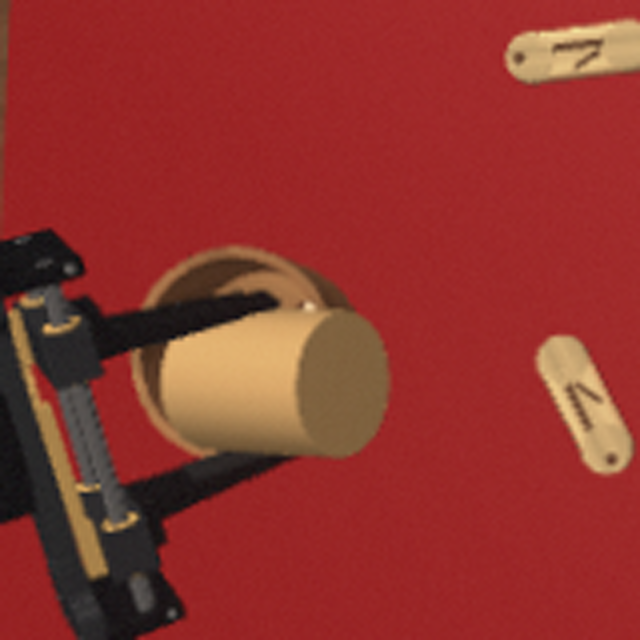

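>>> drive_tool([
  [[0.4,0.037,-0.02,-0.027,0.05],[0.4,0.035,-0.025,-0.027,0.11],[0.4,0.03,-0.03,-0.027,0.115],[0.4,0,0,0,0.115],[0.4,0,0,0,0.115]],
])

```text
time: 17.62
position: [496.0, 281.0, 166.6]
orientation: [-0.278, 0.832, -0.48, 0.031]
force: [0.1, -0.3, -1.6]
width: 62.2
```

>>> drive_tool([
  [[0.4,0,0,0,0.115],[0.4,0,0,0,0.115],[0.4,0,0,0,0.115],[0.4,0,0,0,0.115],[0.4,0,0,0,0.115]],
])

```text
time: 18.25
position: [496.0, 280.2, 167.2]
orientation: [0.128, 0.867, -0.414, 0.244]
force: [-0.6, 0.2, -0.5]
width: 62.1
```

```bash
python3 - <<'E'
from h import *
s,R=st(); print('turn left units', np.degrees(np.arctan2(R[2,1],R[2,0]) )/90)
psi=np.degrees(np.arctan2(R[2,1],R[2,0])) ; print(psi)
s=snap('scene','scene11'); crop(s,'c11',320,140,480,300,4)
E
```

```text
t 18.25 q [ 0.791  0.289  1.808 -0.887  1.588 -0.241] p [496.  280.2 167.2] w 62.1 F [-0.6  0.2 -0.5]
 x [-0.848  0.019 -0.529] y [ 0.424  0.624 -0.657] z [ 0.318 -0.781 -0.537] tilt 57.5
turn left units -1.4318475682947849
-128.86628114653064
```

View pics/c11.png

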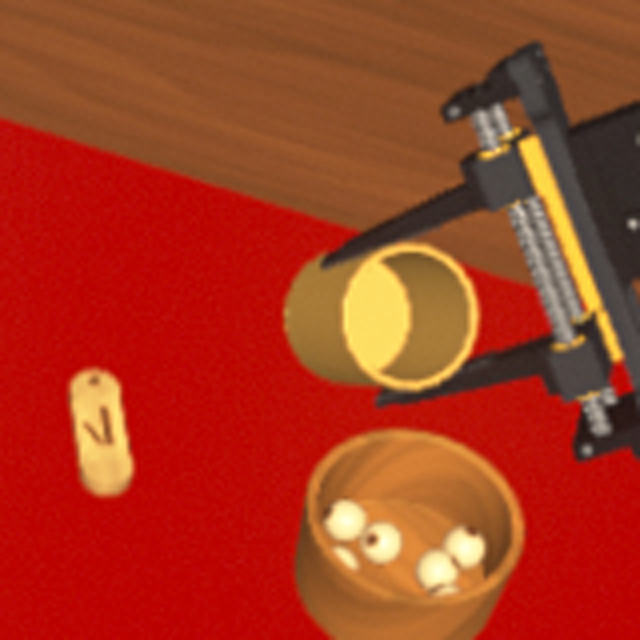

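>>> drive_tool([
  [[0.4,0,0,0,0.115],[0.4,0,0,0,0.115],[0.4,0,0,0,0.115],[0.4,0,0,0,0.115],[0.4,0,0,0,0.1]],
])

```text
time: 18.92
position: [495.9, 279.5, 167.4]
orientation: [0.495, 0.723, -0.266, 0.401]
force: [0.1, 0.2, -0.9]
width: 62.6
```

```bash
python3 - <<'E'
from h import *
s,R=st(); print(np.degrees(np.arctan2(R[2,1],R[2,0])))
s=snap('top','top12'); P=atz(s,273,200,6); print(P)
C=cloud(s); m=(np.hypot(C[...,0]-547,C[...,1]-13)<60)
hsv=cv2.cvtColor(s['pixels'],cv2.COLOR_RGB2HSV); 
# coaster mask: not red
mask=m&~((hsv[...,0]<6)|(hsv[...,0]>174)); v,u=np.nonzero(mask); (c,rad)=cv2.minEnclosingCircle(np.c_[u,v].astype(np.float32)); print(len(u),c,rad,atz(s,c[0],c[1],6),u.mean(),v.mean(),atz(s,u.mean(),v.mean(),6))
crop(s,'c12',215,150,335,240,6)
go([547,13,165],8)
E
```

```text
t 18.93 q [ 0.791  0.288  1.809 -0.888  1.589  0.666] p [495.9 279.5 167.4] w 62.6 F [ 0.1  0.2 -0.9]
 x [-0.188  0.502 -0.844] y [0.93  0.369 0.012] z [ 0.317 -0.782 -0.536] tilt 57.6
179.1882558714403
[547.18314734  12.11297867   6.        ]
2065 (285.0, 206.5) 336.9010314941406 [534.02460147 -12.22071563   6.        ] 272.6595641646489 202.5365617433414 [542.02975877  12.790053     6.        ]
t 18.98 q [ 0.791  0.288  1.809 -0.888  1.589  0.67 ] p [496.  279.5 167.4] w 62.6 F [-0.4  0.5 -0.9]
 x [-0.185  0.504 -0.844] y [0.93  0.367 0.015] z [ 0.317 -0.782 -0.537] tilt 57.6
  dist 268.9 d [  50.1 -264.2   -0.8] total units [-0.472 -0.168  0.743] per row [-0.059  -0.021   0.0929]
```

View pics/c12.png

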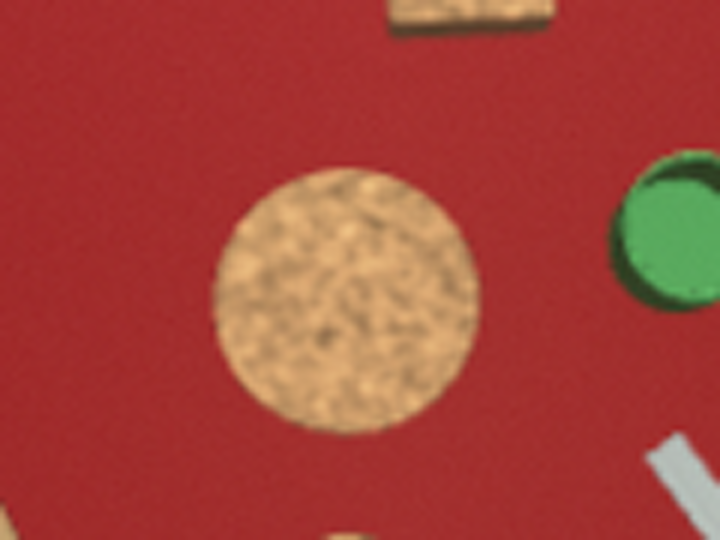

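>>> drive_tool([
  [[0.4,-0.05,-0.018,0.08,0],[0.4,-0.08,-0.028,0.125,0],[0.4,-0.08,-0.028,0.125,0],[0.4,-0.08,-0.028,0.125,0],[0.4,-0.08,-0.028,0.125,0]],
])

```text
time: 19.6
position: [537.9, 70.7, 168.1]
orientation: [0.49, 0.726, -0.266, 0.401]
force: [0.7, 0.6, -0.1]
width: 62.3
```

```bash
python3 - <<'E'
from h import *
go([547,12.5,130],4)
E
```

```text
t 19.6 q [ 0.457  0.07   2.06  -1.05   1.33   0.523] p [537.9  70.7 168.1] w 62.3 F [ 0.7  0.6 -0.1]
 x [-0.197  0.499 -0.844] y [0.926 0.378 0.007] z [ 0.322 -0.78  -0.536] tilt 57.6
  dist 67.2 d [  8.2 -55.8 -36.5] total units [ 0.005 -0.046  0.219] per row [ 0.0012 -0.0115  0.0548]
```

>>> drive_tool([
  [[0.4,0.0,-0.012,0.055,0],[0.4,0.003,-0.012,0.055,0],[0.4,0.003,-0.012,0.05,0],[0.4,0.0,-0.006,0.03,0],[0.4,0,0,0.01,0]],
])

```text
time: 20.23
position: [544.9, 16.9, 131.6]
orientation: [0.489, 0.727, -0.267, 0.4]
force: [-0.2, -0.6, -1.5]
width: 62.2
```

```bash
python3 - <<'E'
from h import *
go([547,12.5,70],5)
s=snap('scene','scene13'); crop(s,'c13',220,120,360,250,5)
E
```

```text
t 20.23 q [ 0.356  0.089  2.116 -1.113  1.223  0.546] p [544.9  16.9 131.6] w 62.2 F [-0.2 -0.6 -1.5]
 x [-0.201  0.498 -0.844] y [0.926 0.378 0.003] z [ 0.321 -0.78  -0.537] tilt 57.5
  dist 60.0 d [  1.2  -2.1 -59.9] total units [0.164 0.    0.114] per row [0.0329 0.0001 0.0228]
```

View pics/c13.png

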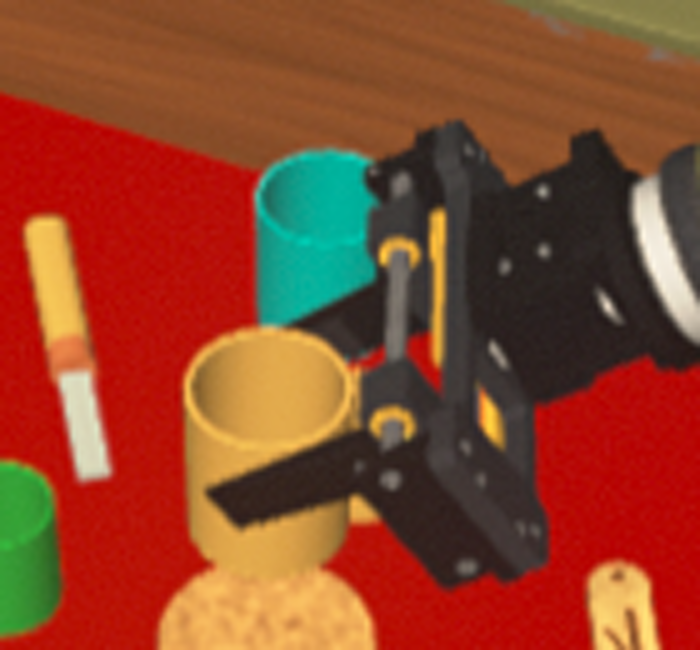

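>>> drive_tool([
  [[0.4,0.04,0,0.026,0],[0.4,0.045,0,0.03,0],[0.4,0.04,0,0.028,0],[0.4,0.025,0,0.017,0],[0.4,0.01,0,0.007,0]],
])

```text
time: 20.9
position: [546.0, 16.7, 69.2]
orientation: [0.489, 0.728, -0.267, 0.4]
force: [-0.7, -0.1, -2.2]
width: 62.2
```

```bash
python3 - <<'E'
from h import *
go([547,12.5,58],5)
E
```

```text
t 20.9 q [ 0.355  0.206  2.121 -1.158  1.169  0.664] p [546.   16.7  69.2] w 62.2 F [-0.7 -0.1 -2.2]
 x [-0.202  0.498 -0.843] y [0.925 0.38  0.003] z [ 0.322 -0.779 -0.537] tilt 57.5
  dist 9.8 d [ 0.1 -1.9 -9.6] total units [ 0.024 -0.002  0.022] per row [ 0.0048 -0.0005  0.0044]
```

>>> drive_tool([
  [[0.4,0.006,0,0.005,0],[0.4,0.006,0,0.005,0],[0.4,0.005,0,0.004,0],[0.4,0.004,0,0.003,0],[0.4,0.003,0,0.002,0]],
])

```text
time: 21.52
position: [547.2, 15.8, 60.9]
orientation: [0.489, 0.727, -0.266, 0.401]
force: [-2.6, 0.3, 3.6]
width: 62.1
```

```bash
python3 - <<'E'
from h import *
go([547,12.5,58],5)
E
```

```text
t 21.52 q [ 0.353  0.224  2.12  -1.167  1.161  0.682] p [547.2  15.8  60.9] w 62.1 F [-2.6  0.3  3.6]
 x [-0.2    0.497 -0.844] y [0.925 0.38  0.005] z [ 0.323 -0.78  -0.536] tilt 57.6
  dist 2.0 d [-1.2 -1.  -1.3] total units [ 0.003 -0.005  0.004] per row [ 0.0006 -0.001   0.0007]
```

>>> drive_tool([
  [[0.7,0,0,0,0],[0.75,0,0,0,0],[0.85,0,0,0,0],[0.95,0,0,0,0],[1,0,0,0,0]],
])

```text
time: 22.15
position: [547.9, 16.0, 61.8]
orientation: [0.489, 0.727, -0.266, 0.402]
force: [0.1, 0.1, 0.7]
width: 92.9
```

```bash
python3 - <<'E'
from h import *
go([547,12.5,160],5)
s=snap('scene','scene14'); crop(s,'c14',220,140,360,270,5)
s=snap('top','top14'); crop(s,'c14t',200,130,340,260,5)
E
```

```text
t 22.15 q [ 0.353  0.224  2.119 -1.168  1.161  0.682] p [547.9  16.   61.8] w 92.9 F [0.1 0.1 0.7]
 x [-0.199  0.497 -0.844] y [0.925 0.38  0.006] z [ 0.324 -0.78  -0.536] tilt 57.6
  dist 99.8 d [-1.9 -1.2 99.8] total units [-0.282 -0.005 -0.177] per row [-0.0563 -0.0011 -0.0354]
```

View pics/c14.png

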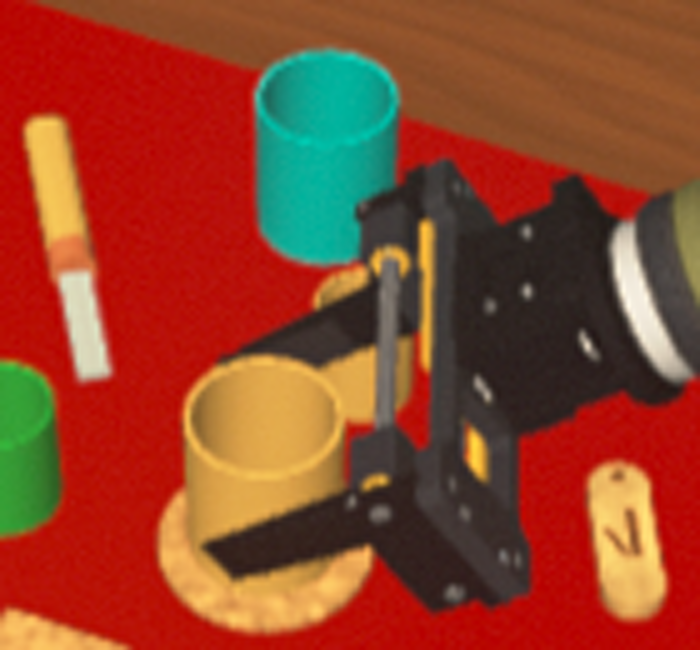

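View pics/c14t.png

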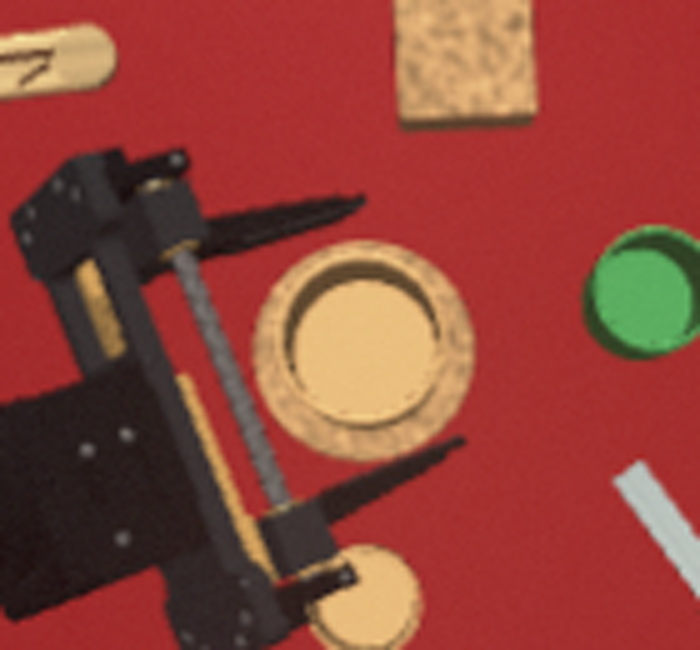

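>>> drive_tool([
  [[1,-0.04,0,-0.025,0],[1,-0.06,0,-0.037,0],[1,-0.07,0,-0.044,0],[1,-0.07,0,-0.044,0],[1,-0.07,0,-0.044,0]],
])

```text
time: 22.88
position: [546.7, 14.7, 176.3]
orientation: [0.488, 0.727, -0.267, 0.401]
force: [0.7, -0.8, 0.0]
width: 95.0
```

```bash
python3 - <<'E'
from h import *
go([485,-246,130],6)
E
```

```text
t 22.88 q [ 0.352  0.016  2.101 -1.091  1.258  0.461] p [546.7  14.7 176.3] w 95.0 F [ 0.7 -0.8  0. ]
 x [-0.201  0.496 -0.845] y [0.925 0.38  0.003] z [ 0.323 -0.781 -0.535] tilt 57.6
  dist 269.6 d [ -62.6 -258.4  -44.7] total units [-0.26  -0.521  0.685] per row [-0.0433 -0.0868  0.1141]
```

>>> drive_tool([
  [[1,-0.043,-0.087,0.114,0],[1,-0.043,-0.087,0.114,0],[1,-0.043,-0.087,0.114,0],[1,-0.043,-0.087,0.114,0],[1,-0.043,-0.087,0.114,0]],
])

```text
time: 23.5
position: [498.9, -202.9, 149.0]
orientation: [0.488, 0.726, -0.261, 0.409]
force: [-0.6, 0.1, 0.3]
width: 95.2
```

```bash
python3 - <<'E'
from h import *
go([485,-246,80],5)
s=snap('top','top15'); crop(s,'c15t',340,170,460,290,5)
s=snap('scene','scene15'); crop(s,'c15',130,130,260,260,5)
E
```

```text
t 23.5 q [-0.114 -0.182  2.342 -1.3    0.867  0.359] p [ 498.9 -202.9  149. ] w 95.2 F [-0.6  0.1  0.3]
 x [-0.19   0.495 -0.848] y [0.922 0.387 0.019] z [ 0.338 -0.778 -0.529] tilt 58.0
  dist 80.2 d [-14.9 -40.8 -67.4] total units [ 0.133 -0.103  0.208] per row [ 0.0265 -0.0206  0.0416]
```

View pics/c15t.png

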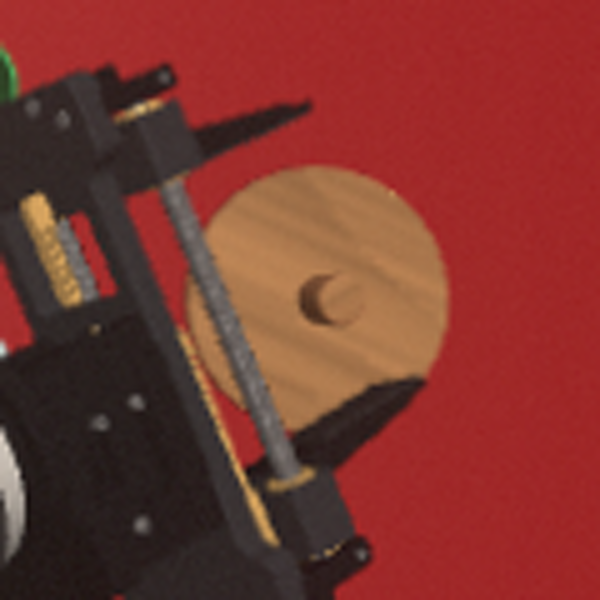

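View pics/c15.png

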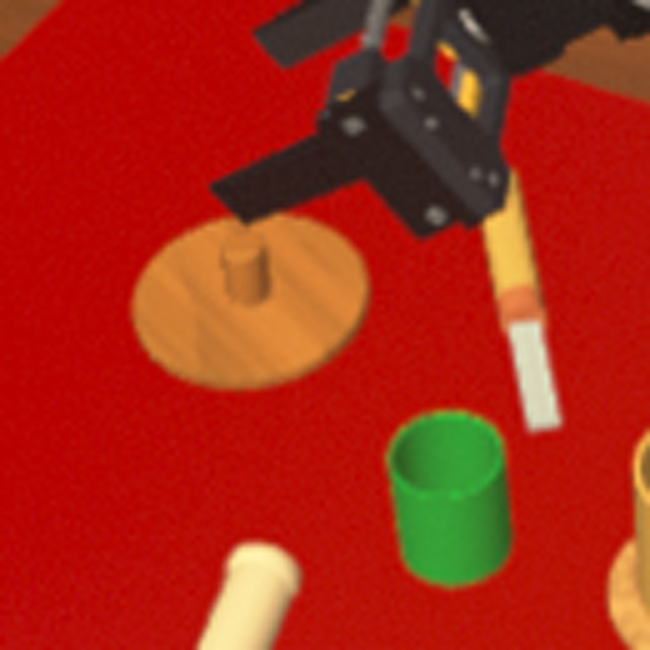

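```bash
python3 - <<'E'
from h import *
a=pickle.load(open('pics/top0.pkl','rb'));b=pickle.load(open('pics/scene0.pkl','rb'))
for s,t in((a,'top'),(b,'sc')):
    C=cloud(s); m=(np.hypot(C[...,0]-486,C[...,1]+246)<20)&(C[...,2]>36); P=C[m]; print(t,len(P),P.mean(0).round(1))
    m=(np.hypot(C[...,0]-486,C[...,1]+246)<75)&(C[...,2]>9)&(C[...,2]<22); 
    hsv=cv2.cvtColor(s['pixels'],cv2.COLOR_RGB2HSV); m&=(hsv[...,0]>6)&(hsv[...,0]<25); v,u=np.nonzero(m); e=cv2.fitEllipse(cv2.convexHull(np.c_[u,v].astype(np.int32))); print(e, atz(s,e[0][0],e[0][1],13))
crop(a,'lid0',345,175,465,285,6)
E
```

```text
top 83 [ 487.5 -249.5   43.6]
((402.9181823730469, 229.49026489257812), (51.93601608276367, 53.36777877807617), 168.49249267578125) [ 487.71914205 -250.08088712   13.        ]
sc 59 [ 491.9 -248.8   41.6]
((179.54689025878906, 189.81739807128906), (34.14195251464844, 47.12809753417969), 80.48046112060547) [ 493.82588627 -248.33724896   13.        ]
```

View pics/lid0.png

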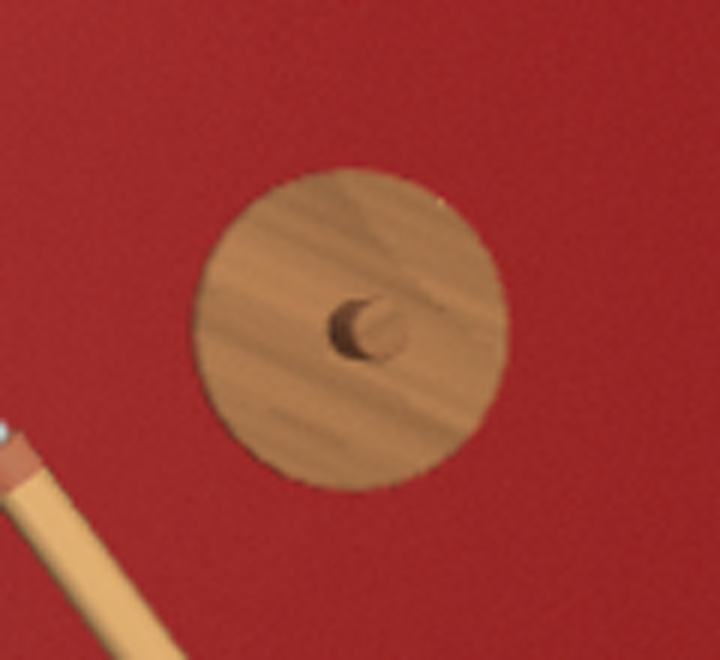

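>>> drive_tool([
  [[1,0.025,-0.017,0.04,-0.02],[1,0.025,-0.017,0.04,0],[1,0.025,-0.017,0.04,0],[1,0.025,-0.017,0.04,0],[1,0.025,-0.017,0.04,0]],
])

```text
time: 24.22
position: [485.0, -232.7, 104.1]
orientation: [0.485, 0.74, -0.264, 0.384]
force: [0.8, -0.6, 1.6]
width: 95.3
```

```bash
python3 - <<'E'
from h import *
go([490,-250,80],5)
reach(Ro.from_quat(r.get_state()['orientation']).as_matrix(),([490,-250,100],[490,-250,33]))
E
```

```text
t 24.23 q [-0.2   -0.122  2.366 -1.345  0.781  0.37 ] p [ 485.  -232.7  104.1] w 95.3 F [ 0.8 -0.6  1.6]
 x [-0.234  0.515 -0.824] y [ 0.921  0.39  -0.018] z [ 0.312 -0.763 -0.566] tilt 55.6
  dist 27.3 d [  4.1 -15.  -22.4] total units [ 0.033 -0.006  0.085] per row [ 0.0065 -0.0011  0.017 ]
  reach [490, -250, 100] []
  reach [490, -250, 33] []
```

>>> drive_tool([
  [[1,0.022,0.003,0.03,0.01],[1,0.022,0.003,0.03,0],[1,0.022,0.002,0.03,0],[1,0.015,0.002,0.02,0],[1,0.01,0.002,0.01,0]],
])

```text
time: 24.85
position: [494.4, -236.4, 76.7]
orientation: [0.499, 0.741, -0.257, 0.369]
force: [0.0, 0.4, -0.2]
width: 95.4
```

```bash
python3 - <<'E'
from h import *
go([490,-250,60],5)
reach(Ro.from_quat(r.get_state()['orientation']).as_matrix(),([490,-250,60],[490,-250,33]))
E
```

```text
t 24.85 q [-0.21  -0.039  2.333 -1.345  0.761  0.415] p [ 494.4 -236.4   76.7] w 95.4 F [ 0.   0.4 -0.2]
 x [-0.23   0.549 -0.804] y [ 0.929  0.37  -0.013] z [ 0.29  -0.749 -0.595] tilt 53.5
  dist 19.5 d [ -5.3 -11.4 -14.9] total units [ 0.023 -0.03   0.053] per row [ 0.0046 -0.0059  0.0106]
  reach [490, -250, 60] []
  reach [490, -250, 33] []
```

```bash
python3 - <<'E'
from kin import *
LO[3]=-2.5
for P in ([490,-250,33],[490,-250,60],[490,-250,75],[490,-300,75],[490,-350,75],[440,-250,75],[430,-300,75],[540,-250,75]):
    print(P,[(al,[round(q[3],2) for q in aik(np.array(P)-3*frame(-69,al)[:,2],frame(-69,al))]) for al in (40,44,48,52,56)])
E
```

```text
[490, -250, 33] [(40, [np.float64(-1.01)]), (44, [np.float64(-1.16)]), (48, [np.float64(-1.3)]), (52, [np.float64(-1.43)]), (56, [np.float64(-1.54)])]
[490, -250, 60] [(40, [np.float64(-0.94)]), (44, [np.float64(-1.08)]), (48, [np.float64(-1.22)]), (52, [np.float64(-1.35)]), (56, [np.float64(-1.47)])]
[490, -250, 75] [(40, [np.float64(-0.91)]), (44, [np.float64(-1.04)]), (48, [np.float64(-1.18)]), (52, [np.float64(-1.31)]), (56, [np.float64(-1.43)])]
[490, -300, 75] [(40, [np.float64(-0.9)]), (44, [np.float64(-1.06)]), (48, [np.float64(-1.21)]), (52, [np.float64(-1.36)]), (56, [np.float64(-1.5)])]
[490, -350, 75] [(40, [np.float64(-0.88)]), (44, [np.float64(-1.06)]), (48, [np.float64(-1.24)]), (52, [np.float64(-1.41)]), (56, [np.float64(-1.57)])]
[440, -250, 75] [(40, [np.float64(-0.89)]), (44, [np.float64(-1.03)]), (48, [np.float64(-1.17)]), (52, [np.float64(-1.31)]), (56, [np.float64(-1.44)])]
[430, -300, 75] [(40, [np.float64(-0.87)]), (44, [np.float64(-1.03)]), (48, [np.float64(-1.2)]), (52, [np.float64(-1.37)]), (56, [np.float64(-1.52)])]
[540, -250, 75] [(40, [np.float64(-0.91)]), (44, [np.float64(-1.04)]), (48, [np.float64(-1.18)]), (52, [np.float64(-1.3)]), (56, [np.float64(-1.42)])]
```

>>> drive_tool([
  [[1,0.01,-0.01,0.018,0.015],[1,0.01,-0.008,0.018,0],[1,0.01,-0.006,0.018,0],[1,0.01,-0.004,0.018,0],[1,0.005,0,0.01,0]],
])

```text
time: 25.48
position: [491.4, -245.3, 62.1]
orientation: [0.513, 0.737, -0.25, 0.361]
force: [-0.2, -0.1, 0.3]
width: 95.3
```

```bash
python3 - <<'E'
from h import *
go([489,-246,38],5)
E
```

```text
t 25.48 q [-0.237 -0.011  2.329 -1.345  0.737  0.44 ] p [ 491.4 -245.3   62.1] w 95.3 F [-0.2 -0.1  0.3]
 x [-0.213  0.576 -0.79 ] y [0.937 0.348 0.001] z [ 0.276 -0.74  -0.614] tilt 52.2
  dist 22.5 d [ -3.3   1.5 -22.2] total units [ 0.064 -0.008  0.039] per row [ 0.0128 -0.0017  0.0078]
```

>>> drive_tool([
  [[1,0.018,-0.002,0.011,0.005],[1,0.018,-0.002,0.011,0],[1,0.016,-0.002,0.01,0],[1,0.012,0,0.008,0],[1,0.006,0,0.004,0]],
])

```text
time: 26.1
position: [490.0, -238.9, 45.0]
orientation: [0.52, 0.737, -0.248, 0.354]
force: [0.5, 0.5, -0.0]
width: 95.2
```

```bash
python3 - <<'E'
from h import *
go([489,-246,38],5)
s=snap('top','top16'); crop(s,'c16t',340,170,460,290,5)
s=snap('scene','scene16'); crop(s,'c16',130,130,260,260,5)
E
```

```text
t 26.1 q [-0.225  0.024  2.326 -1.345  0.737  0.476] p [ 490.  -238.9   45. ] w 95.2 F [ 0.5  0.5 -0. ]
 x [-0.21   0.591 -0.779] y [0.941 0.337 0.002] z [ 0.264 -0.733 -0.627] tilt 51.2
  dist 7.3 d [-1.7 -4.9 -5.1] total units [ 0.005 -0.011  0.021] per row [ 0.0009 -0.0022  0.0042]
```

View pics/c16t.png

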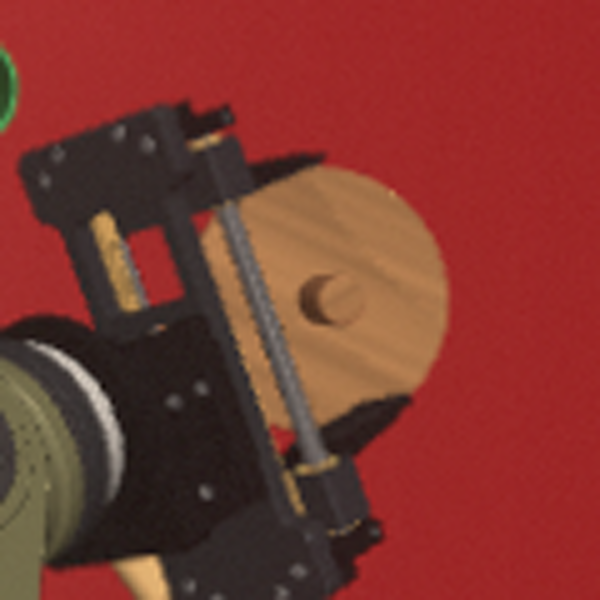

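View pics/c16.png

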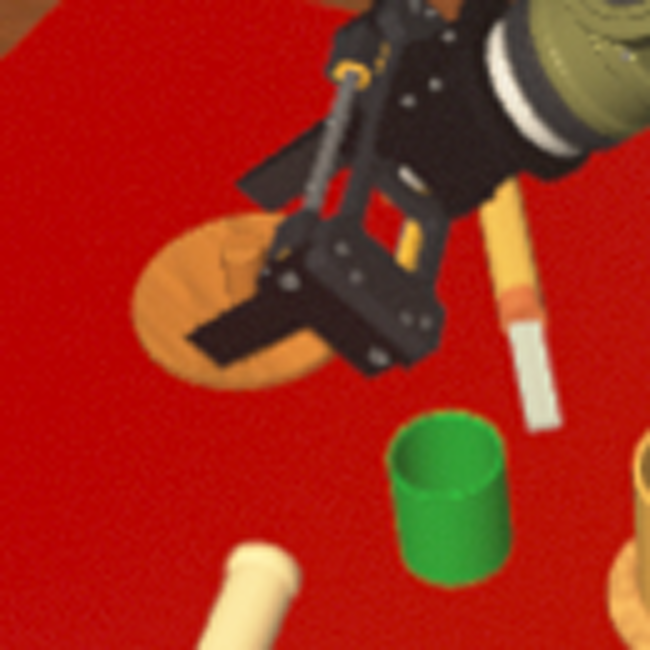

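>>> drive_tool([
  [[1,0.006,-0.007,0.011,0],[1,0.006,-0.007,0.011,0],[1,0.004,0,0.006,0],[0.8,0,0,0,0],[0.6,0,0,0,0]],
])

```text
time: 26.82
position: [487.7, -242.0, 40.2]
orientation: [0.522, 0.738, -0.247, 0.35]
force: [0.3, 0.2, 0.6]
width: 80.5
```

```bash
python3 - <<'E'
from h import *
go([489,-246,38],5)
s=snap('top','top17'); crop(s,'c17t',340,170,460,290,5)
s=snap('scene','scene17'); crop(s,'c17',130,130,260,260,5)
E
```

```text
t 26.82 q [-0.235  0.031  2.327 -1.345  0.729  0.475] p [ 487.7 -242.    40.2] w 80.5 F [0.3 0.2 0.6]
 x [-0.211  0.597 -0.774] y [0.943 0.334 0.   ] z [ 0.258 -0.73  -0.633] tilt 50.7
  dist 1.9 d [ 0.5 -1.8 -0.3] total units [-0.003 -0.     0.005] per row [-0.0006 -0.0001  0.0011]
```

View pics/c17t.png

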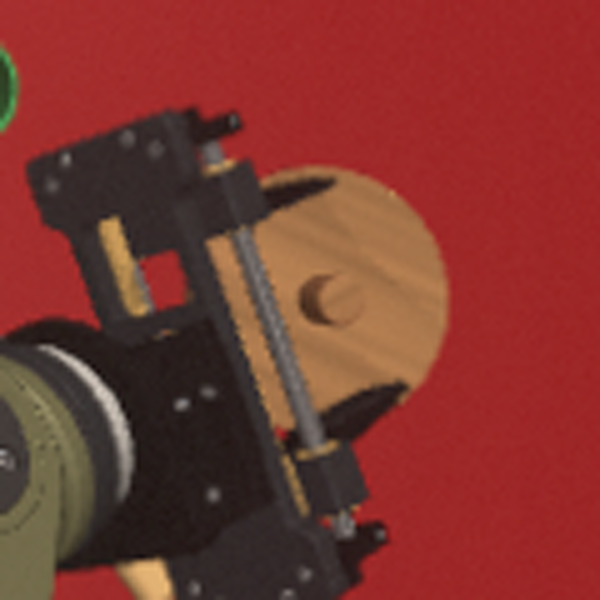

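View pics/c17.png

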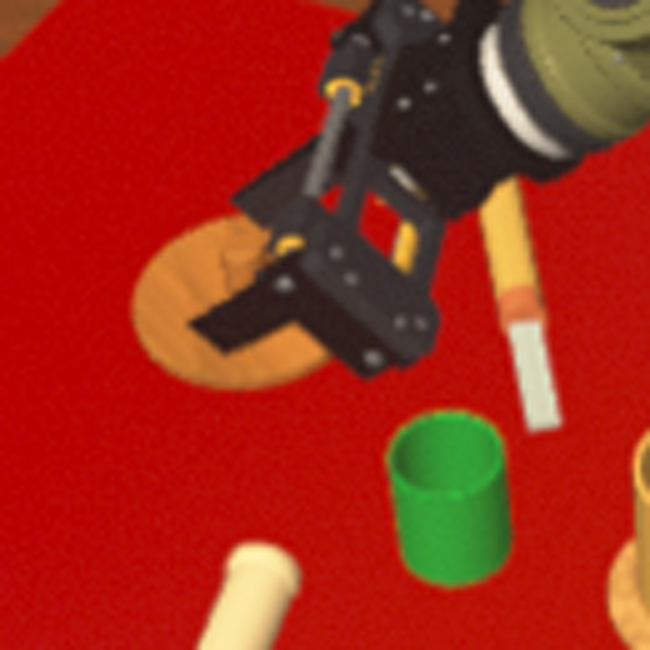

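>>> drive_tool([
  [[0.45,0,-0.006,0,0],[0.35,0,0,0,0],[0.25,0,0,0,0],[0.2,0,0,0,0],[0.1,0,0,0,0]],
], squeeze=20)

```text
time: 27.55
position: [486.0, -242.5, 40.6]
orientation: [0.522, 0.738, -0.247, 0.35]
force: [-0.5, 0.8, 0.1]
width: 22.5
```

>>> drive_tool([
  [[0.1,0,0,0,0],[0.05,0,0,0,0],[0,0,0,0,0],[0,0,0,0,0],[0,0,0,0,0]],
], squeeze=30)

```text
time: 28.18
position: [486.1, -242.5, 40.5]
orientation: [0.522, 0.738, -0.247, 0.35]
force: [0.2, 1.0, 0.2]
width: 19.4
```

```bash
python3 - <<'E'
from h import *
go([489,-246,38],5)
s=snap('top','top18'); crop(s,'c18t',340,170,460,290,5)
s=snap('scene','scene18'); crop(s,'c18',130,130,260,260,5)
E
```

```text
t 28.18 q [-0.237  0.027  2.33  -1.345  0.728  0.473] p [ 486.1 -242.5   40.5] w 19.4 F [0.2 1.  0.2]
 x [-0.211  0.597 -0.774] y [0.943 0.334 0.   ] z [ 0.258 -0.729 -0.633] tilt 50.7
  dist 2.6 d [ 2.2 -1.3 -0.6] total units [-0.003  0.005  0.006] per row [-0.0005  0.0011  0.0013]
```

View pics/c18t.png

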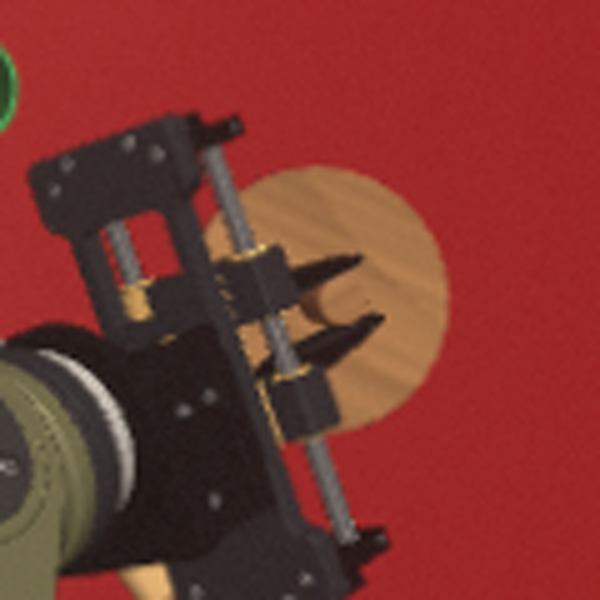

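View pics/c18.png

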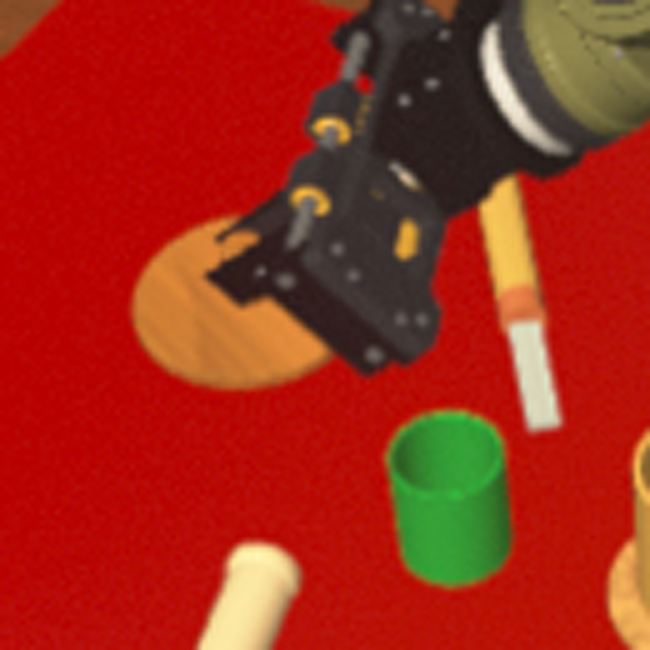

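>>> drive_tool([
  [[0,-0.02,0,-0.016,0],[0,-0.04,0,-0.033,0],[0,-0.06,0,-0.049,0],[0,-0.065,0,-0.053,0],[0,-0.065,0,-0.053,0]],
], squeeze=40)

```text
time: 28.9
position: [482.9, -241.7, 136.3]
orientation: [0.522, 0.74, -0.248, 0.345]
force: [-0.1, 0.1, -1.4]
width: 19.3
```

```bash
python3 - <<'E'
from h import *
go([507.6,319,160],12)
s=snap('top','top19'); crop(s,'c19t',330,150,470,290,5)
s=snap('scene','scene19'); crop(s,'c19',130,100,270,240,5)
E
```

```text
t 28.9 q [-0.238 -0.19   2.315 -1.106  0.809  0.145] p [ 482.9 -241.7  136.3] w 19.3 F [-0.1  0.1 -1.4]
 x [-0.217  0.601 -0.769] y [ 0.943  0.333 -0.006] z [ 0.253 -0.727 -0.639] tilt 50.3
  dist 563.9 d [ 23.9 562.8  25.6] total units [ 1.044  0.7   -1.398] per row [ 0.087   0.0583 -0.1165]
```

View pics/c19t.png

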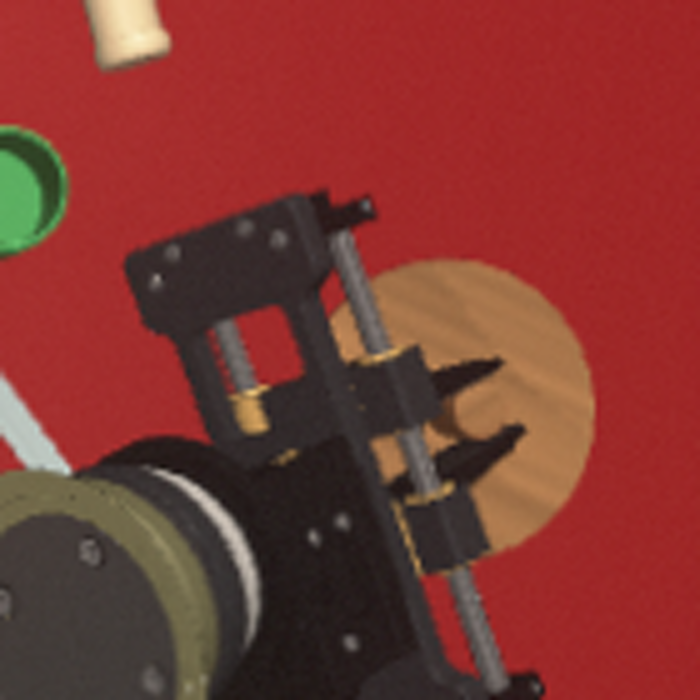

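View pics/c19.png

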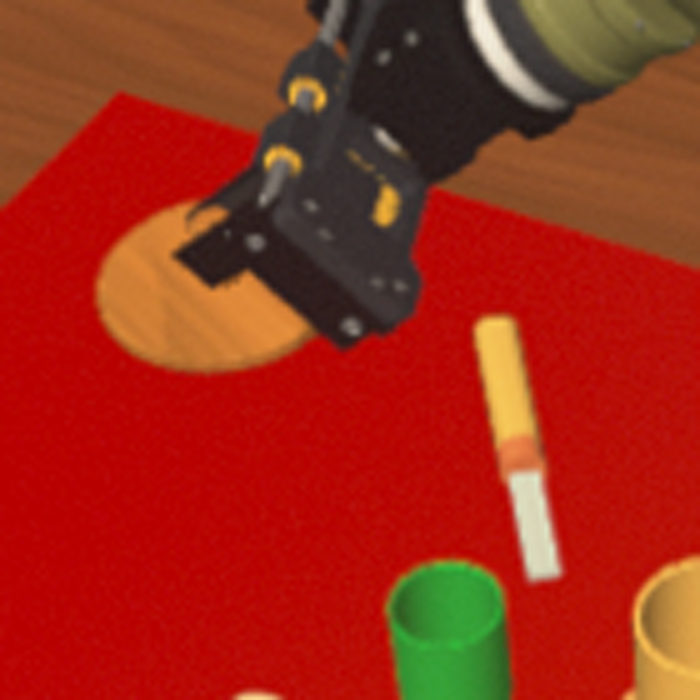

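```bash
cat >> h.py <<'E'
def lidfit(s,c,z0,tol=14,rad=62):
    """plane + circle fit of the disc top near c at expected height z0"""
    from scipy.optimize import least_squares
    C=cloud(s); hsv=cv2.cvtColor(s['pixels'],cv2.COLOR_RGB2HSV)
    m=(np.hypot(C[...,0]-c[0],C[...,1]-c[1])<rad+12)&(abs(C[...,2]-z0)<tol)&(hsv[...,0]>5)&(hsv[...,0]<25)&(hsv[...,2]>80)&(hsv[...,1]>90)
    n,l,stt,_=cv2.connectedComponentsWithStats(m.astype(np.uint8)); k=1+np.argmax(stt[1:,4]); m=l==k
    P=C[m]; A=np.c_[P[:,:2],np.ones(len(P))]
    co=np.linalg.lstsq(A,P[:,2],rcond=None)[0]
    for _ in range(3):
        e=P[:,2]-A@co; k=abs(e)<3; co=np.linalg.lstsq(A[k],P[k,2],rcond=None)[0]
    nrm=np.r_[-co[:2],1]; nrm/=np.linalg.norm(nrm)
    v,u=np.nonzero(m); return P,nrm,co,u,v,m
def arc(P,c0,R=54):
    """fit circle of radius R to outer boundary pts (convex hull) robustly"""
    from scipy.optimize import least_squares
    h=cv2.convexHull(P[:,:2].astype(np.float32))[:,0]
    f=lambda p:np.hypot(h[:,0]-p[0],h[:,1]-p[1])-R
    g=least_squares(f,c0,loss='soft_l1',f_scale=1.0); return g.x,np.round(g.fun,1)
E
python3 - <<'E'
from h import *
for t in('top19','scene19'):
    s=pickle.load(open(f'pics/{t}.pkl','rb'))
    P,n,co,u,v,m=lidfit(s,(486,-247),110)
    print(t,len(P),'normal',n.round(3),'tilt',np.degrees(np.arccos(n[2])).round(2),'z at c',co@[486,-247,1]); x,res=arc(P,[486,-247]);print(x,res)
E
```

```text
top19 1255 normal [ 0.01  -0.009  1.   ] tilt 0.78 z at c 110.28430223483684
[ 484.19841423 -248.8881634 ] [ -1.   -0.3  -0.2  -0.6  -0.6  -1.1 -10.1 -11.9  -1.9  -1.1  -0.9  -0.6
  -0.7  -0.6  -1.   -0.5  -0.7  -0.2   0.2   0.3   0.6   0.1  -0.6   0.4
   0.6   0.1  -0.3  -0.1  -0.2]
scene19 812 normal [0.007 0.009 1.   ] tilt 0.64 z at c 113.65508141275731
[ 489.25512776 -249.52881811] [ 0.4  0.2  1.7 -0.  -0.  -0.1  0.8  1.   0.1 -1.9  1.5  1.4  2.7  2.5
  2.2 -0.1 -1.4 -1.9 -1.6 -1.5 -0.9  0.9  1.8  1.3]
```

>>> drive_tool([
  [[0,0.04,0.028,-0.054,0],[0,0.08,0.053,-0.107,0],[0,0.09,0.06,-0.12,0],[0,0.09,0.06,-0.12,0],[0,0.09,0.06,-0.12,0]],
])

```text
time: 29.62
position: [490.8, -29.3, 144.2]
orientation: [0.525, 0.737, -0.248, 0.346]
force: [0.5, -0.3, -2.3]
width: 19.2
```

```bash
python3 - <<'E'
from h import *
s,R=st()
go([508,319,150],7)
reach(R,([508,319,150],[508,319,85]))
E
```

```text
t 29.62 q [ 0.259 -0.107  2.227 -0.98   1.182  0.401] p [490.8 -29.3 144.2] w 19.2 F [ 0.5 -0.3 -2.3]
 x [-0.21   0.602 -0.77 ] y [ 0.946  0.326 -0.003] z [ 0.249 -0.729 -0.638] tilt 50.4
t 29.62 q [ 0.259 -0.107  2.227 -0.98   1.182  0.401] p [490.8 -29.3 144.2] w 19.2 F [ 0.5 -0.3 -2.3]
 x [-0.21   0.602 -0.77 ] y [ 0.946  0.326 -0.003] z [ 0.249 -0.729 -0.638] tilt 50.4
  dist 350.9 d [ 16.5 350.4   7.8] total units [ 0.672  0.432 -0.854] per row [ 0.096   0.0617 -0.122 ]
  reach [508, 319, 150] [[0.79, 0.35, 1.71, -0.76, 1.57, 0.65]]
  reach [508, 319, 85] [[0.79, 0.43, 1.72, -0.76, 1.5, 0.72]]
```

>>> drive_tool([
  [[0,0.075,0.06,-0.135,0],[0,0.085,0.06,-0.13,0],[0,0.09,0.06,-0.122,0],[0,0.09,0.06,-0.12,0],[0,0.09,0.06,-0.12,0]],
])

```text
time: 30.25
position: [498.8, 222.5, 158.1]
orientation: [0.523, 0.738, -0.25, 0.344]
force: [0.7, 0.9, -1.0]
width: 19.1
```

```bash
python3 - <<'E'
from h import *
go([508,319,140],4)
E
```

```text
t 30.25 q [ 0.682  0.192  1.89  -0.81   1.493  0.598] p [498.8 222.5 158.1] w 19.1 F [ 0.7  0.9 -1. ]
 x [-0.215  0.6   -0.771] y [ 0.945  0.327 -0.009] z [ 0.246 -0.73  -0.637] tilt 50.4
  dist 100.3 d [  8.5  98.6 -16.2] total units [ 0.233  0.135 -0.199] per row [ 0.0582  0.0337 -0.0497]
```

>>> drive_tool([
  [[0,0.07,0.04,-0.06,0],[0,0.07,0.04,-0.06,0],[0,0.05,0.03,-0.043,0],[0,0.025,0.014,-0.02,0],[0,0.005,0.005,-0.005,0]],
])

```text
time: 30.88
position: [505.7, 321.1, 135.3]
orientation: [0.521, 0.739, -0.252, 0.345]
force: [-0.2, 0.1, -1.2]
width: 19.2
```

```bash
python3 - <<'E'
from h import *
go([508,319,110],4)
s=snap('top','top20'); crop(s,'c20t',60,130,220,290,4)
s=snap('scene','scene20'); crop(s,'c20',320,140,480,300,4)
E
```

```text
t 30.88 q [ 0.789  0.371  1.712 -0.762  1.56   0.659] p [505.7 321.1 135.3] w 19.2 F [-0.2  0.1 -1.2]
 x [-0.221  0.596 -0.772] y [ 0.944  0.331 -0.015] z [ 0.247 -0.732 -0.635] tilt 50.6
  dist 23.4 d [  1.5   0.1 -23.4] total units [0.059 0.006 0.05 ] per row [0.0148 0.0015 0.0126]
```

View pics/c20t.png

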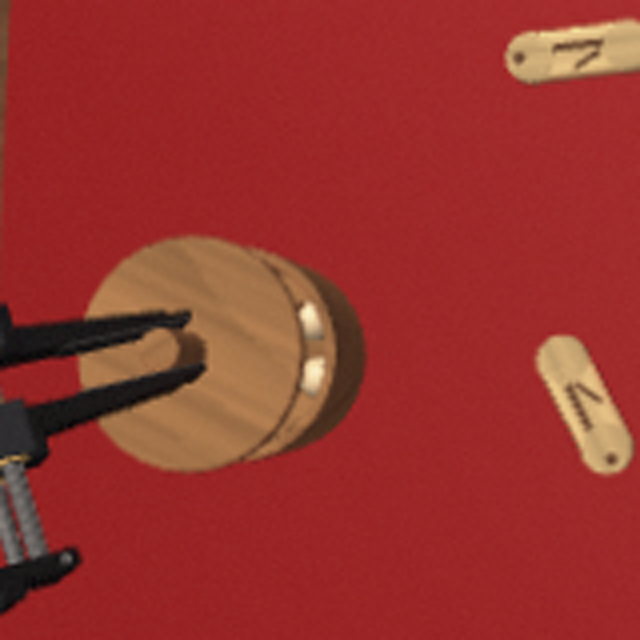

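View pics/c20.png

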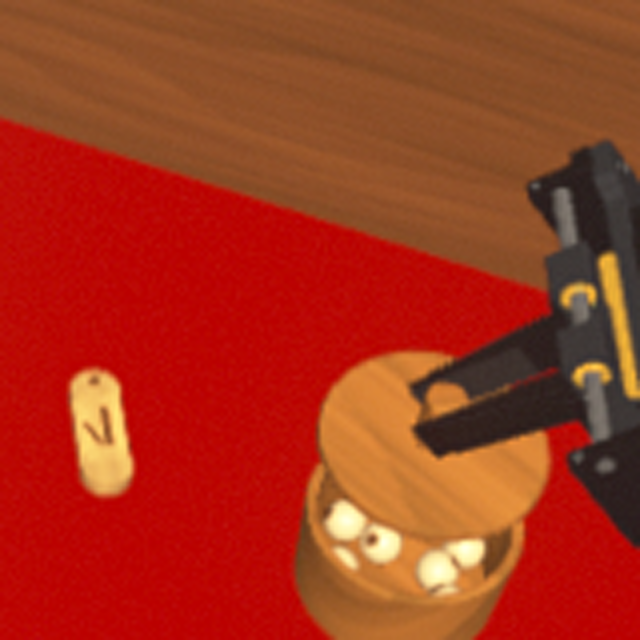

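```bash
python3 - <<'E'
from h import *
for a,b in(('top0','top20'),('scene0','scene20')):
    s0=pickle.load(open(f'pics/{a}.pkl','rb'));s=pickle.load(open(f'pics/{b}.pkl','rb'))
    C=cloud(s0); m=(np.hypot(C[...,0]-509,C[...,1]-314)<70)&(C[...,2]>48)&(C[...,2]<64); x,res=arc(C[m],[509,314],53); print(a,'pot',x.round(1),np.abs(res).mean().round(2),len(res))
    P,n,co,u,v,m=lidfit(s,(508,314),109); x,res=arc(P,[508,314]); print(b,'lid',x.round(1),np.abs(res).mean().round(2),'n',n.round(3),co@[508,314,1])
    # image-ellipse based
    for nm,(ss,c,z,Rr) in dict(pot=(s0,(509.5,313.7),55,53),lid=(s,(508,314),109.5,54)).items():
        th=np.linspace(0,2*np.pi,90); 
        uv=proj(ss,np.c_[c[0]+Rr*np.cos(th),c[1]+Rr*np.sin(th),np.full(90,z)])
        im=ss['pixels'][:,:,::-1].copy(); im=cv2.resize(im,None,fx=4,fy=4,interpolation=cv2.INTER_CUBIC); cv2.polylines(im,[((uv+.5)*4).astype(np.int32)],True,(0,255,0),1)
        q=(uv.mean(0)*4).astype(int); cv2.imwrite(f'pics/ov_{a}_{nm}.png',im[q[1]-170:q[1]+170,max(0,q[0]-190):q[0]+190])
ims=[cv2.imread(f'pics/ov_{a}_{n}.png')[:340,:380] for a in('top0','scene0') for n in('pot','lid')]
cv2.imwrite('pics/ov.png',np.vstack([np.hstack(ims[:2]),np.hstack(ims[2:])])[:600] if 0 else cv2.resize(np.vstack([np.hstack(ims[:2]),np.hstack(ims[2:])]),(670,600)))
E
```

```text
top0 pot [508.  314.2] 0.66 41
top20 lid [507.  312.1] 0.7 n [0.016 0.004 1.   ] 109.09364595528865
scene0 pot [510.4 314.2] 0.64 37
scene20 lid [509.7 311.9] 0.59 n [0.022 0.01  1.   ] 108.326333149436
```

View pics/ov.png

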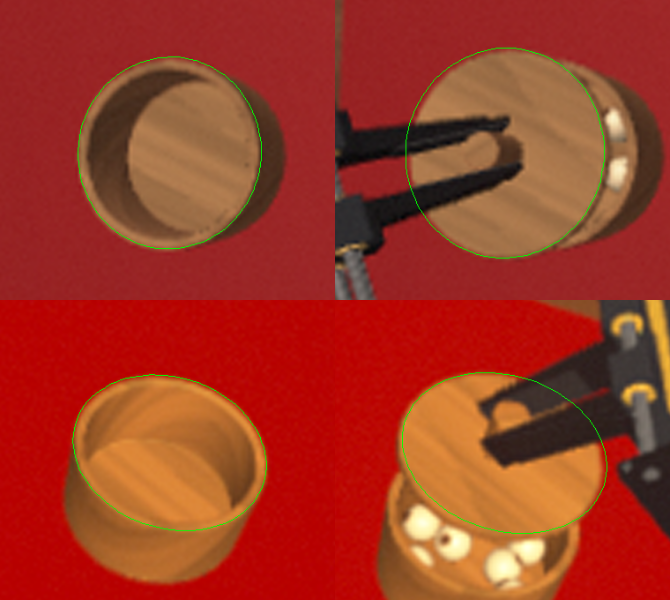

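```bash
python3 - <<'E'
from h import *
go([507.4,321.1,94],5)
E
```

```text
t 30.98 q [ 0.789  0.37   1.713 -0.762  1.56   0.659] p [505.8 320.6 135.7] w 19.1 F [-0.5 -0.7 -0.9]
 x [-0.22   0.596 -0.772] y [ 0.944  0.33  -0.014] z [ 0.247 -0.732 -0.635] tilt 50.6
  dist 39.9 d [  0.8   2.7 -39.8] total units [0.107 0.007 0.078] per row [0.0215 0.0015 0.0157]
```

>>> drive_tool([
  [[0,0.02,0.002,0.014,0],[0,0.028,0.002,0.02,0],[0,0.026,0.002,0.019,0],[0,0.018,0.001,0.013,0],[0,0.008,0,0.006,0]],
])

```text
time: 31.6
position: [506.5, 321.5, 96.3]
orientation: [0.522, 0.739, -0.253, 0.344]
force: [-1.5, 0.2, -0.9]
width: 19.2
```

```bash
python3 - <<'E'
from h import *
go([507.4,321.1,87.6],5)
s=snap('scene','scene21'); crop(s,'c21',340,180,480,320,4)
s0=snap('top','top21')
for s in (s0,s):
    P,n,co,u,v,m=lidfit(s,(508,314),67,8); x,res=arc(P,[508,314]); print('lid',x.round(1),np.abs(res).mean().round(2),'n',n.round(3),co@[508,314,1])
E
```

```text
t 31.6 q [ 0.789  0.424  1.718 -0.763  1.519  0.701] p [506.5 321.5  96.3] w 19.2 F [-1.5  0.2 -0.9]
 x [-0.219  0.596 -0.772] y [ 0.945  0.328 -0.014] z [ 0.245 -0.733 -0.635] tilt 50.6
  dist 7.1 d [ 0.2  1.8 -6.8] total units [0.021 0.003 0.01 ] per row [0.0042 0.0006 0.002 ]
lid [507.7 312.4] 0.75 n [0.016 0.002 1.   ] 69.90569339844522
lid [510.2 312.3] 0.55 n [0.019 0.004 1.   ] 69.20633995451041
```

View pics/c21.png

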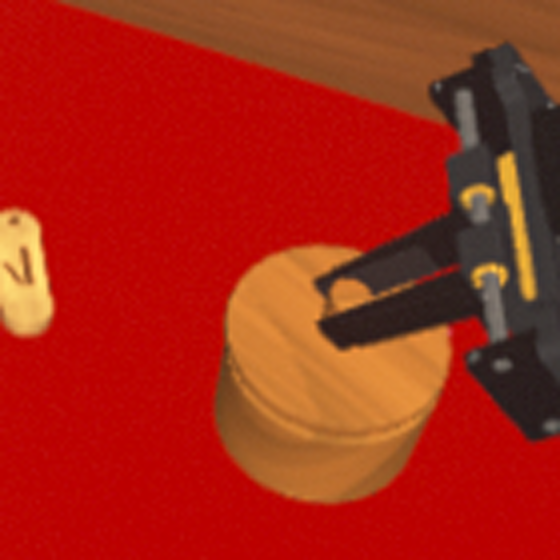

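>>> drive_tool([
  [[0,0.006,0.001,0.002,0],[0,0.005,0.001,0.002,0],[0,0.004,0.001,0.003,0],[0,0.004,0,0.002,0],[0,0.003,0,0.002,0]],
])

```text
time: 32.33
position: [507.2, 324.0, 90.3]
orientation: [0.522, 0.738, -0.252, 0.345]
force: [-2.3, -0.4, 1.0]
width: 19.4
```

```bash
python3 - <<'E'
from h import *
go([507.4,321.1,87.6],5)
s=snap('scene','scene22'); s0=snap('top','top22')
for s in (s0,s):
    P,n,co,u,v,m=lidfit(s,(508,314),64,6); x,res=arc(P,[508,314]); print('lid',x.round(1),np.abs(res).mean().round(2),'n',n.round(3),co@[508,314,1])
st()
E
```

```text
t 32.33 q [ 0.791  0.436  1.714 -0.763  1.513  0.709] p [507.2 324.   90.3] w 19.4 F [-2.3 -0.4  1. ]
 x [-0.217  0.597 -0.772] y [ 0.945  0.328 -0.012] z [ 0.246 -0.732 -0.635] tilt 50.6
  dist 1.2 d [-0.5 -0.7 -0.8] total units [ 0.001 -0.002  0.003] per row [ 0.0002 -0.0005  0.0006]
lid [508.5 315.3] 0.67 n [ 0.012 -0.001  1.   ] 64.20728391086956
lid [510.8 315.4] 0.6 n [ 0.017 -0.002  1.   ] 63.32940204570428
t 32.42 q [ 0.791  0.436  1.714 -0.763  1.513  0.709] p [507.2 324.   90.4] w 19.0 F [-1.7  1.4  0.4]
 x [-0.218  0.597 -0.772] y [ 0.945  0.328 -0.012] z [ 0.246 -0.732 -0.635] tilt 50.6
```

>>> drive_tool([
  [[0,0.003,0,0.003,0],[0,0.002,0,0.002,0],[0.0,0,0,0,0],[0.25,0,0,0,0],[0.3,0,0,0,0]],
], squeeze=15)

```text
time: 33.05
position: [507.7, 324.1, 89.4]
orientation: [0.522, 0.738, -0.252, 0.345]
force: [0.9, 0.2, 0.3]
width: 27.2
```

```bash
python3 - <<'E'
from h import *
st()
s=snap('scene','scene23'); s0=snap('top','top23'); crop(s,'c23',340,180,480,320,4)
for s in (s0,s):
    P,n,co,u,v,m=lidfit(s,(508,314),64,6); x,res=arc(P,[508,314]); print('lid',x.round(1),np.abs(res).mean().round(2),'n',n.round(3),co@[508,314,1])
E
```

```text
t 33.05 q [ 0.791  0.438  1.714 -0.764  1.512  0.711] p [507.7 324.1  89.4] w 27.2 F [0.9 0.2 0.3]
 x [-0.216  0.597 -0.772] y [ 0.945  0.328 -0.011] z [ 0.247 -0.732 -0.635] tilt 50.6
lid [509.  315.1] 0.58 n [ 0.002 -0.001  1.   ] 63.75433395920652
lid [511.4 315.5] 0.51 n [ 0.005 -0.001  1.   ] 63.010288292180654
```

View pics/c23.png

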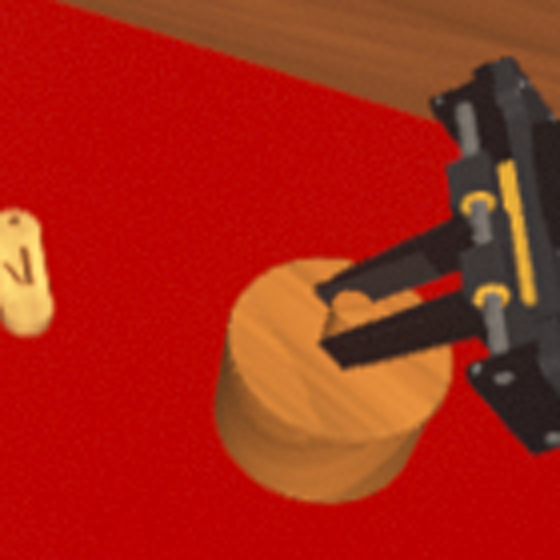

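>>> drive_tool([
  [[0.4,0,0,0,0],[0.5,0,0,0,0],[0.6,0,0,-0.01,0],[0.6,-0.02,0,-0.05,0],[0.6,-0.04,0,-0.1,0]],
])

```text
time: 33.78
position: [498.5, 347.6, 133.1]
orientation: [0.521, 0.738, -0.254, 0.345]
force: [0.6, 0.3, 0.0]
width: 56.7
```

>>> drive_tool([
  [[0.6,-0.06,0,-0.12,0],[0.6,-0.06,0,-0.12,0],[0.6,-0.03,0,-0.06,0],[0.6,0,0,0,0],[0.6,0,0,0,0]],
])

```text
time: 34.4
position: [485.7, 390.8, 232.4]
orientation: [0.522, 0.739, -0.251, 0.345]
force: [-0.9, 0.4, -0.5]
width: 56.8
```

```bash
python3 - <<'E'
from h import *
st()
s=snap('scene','scene24'); s0=snap('top','top24')
for s in (s0,s):
    P,n,co,u,v,m=lidfit(s,(508,314),64,6); x,res=arc(P,[508,314]); print('lid',x.round(1),np.abs(res).mean().round(2),'n',n.round(3),co@[508,314,1])
    C=cloud(s); m=(np.hypot(C[...,0]-547,C[...,1]-13)<50)&(C[...,2]>74)&(C[...,2]<90); x,res=arc(C[m],[547,13],32); print('cup',x.round(1),C[m][:,2].mean())
a=pickle.load(open('pics/scene0.pkl','rb'))['pixels'];b=pickle.load(open('pics/scene24.pkl','rb'))['pixels']
d=np.abs(a.astype(int)-b).max(2)>60; cv2.imwrite('pics/diff.png',d.astype(np.uint8)*255)
E
```

```text
t 34.4 q [ 0.878  0.352  1.557 -0.73   1.742  0.604] p [485.7 390.8 232.4] w 56.8 F [-0.9  0.4 -0.5]
 x [-0.217  0.598 -0.772] y [ 0.944  0.329 -0.011] z [ 0.247 -0.731 -0.636] tilt 50.5
lid [508.7 315.1] 0.45 n [ 0.    -0.001  1.   ] 63.7538892316139
cup [547.5  13.5] 80.9166423834725
lid [511.1 315.5] 0.72 n [ 0.001 -0.001  1.   ] 62.840490963372304
cup [550.5  12.9] 78.5933692132707
```

View pics/scene24.png

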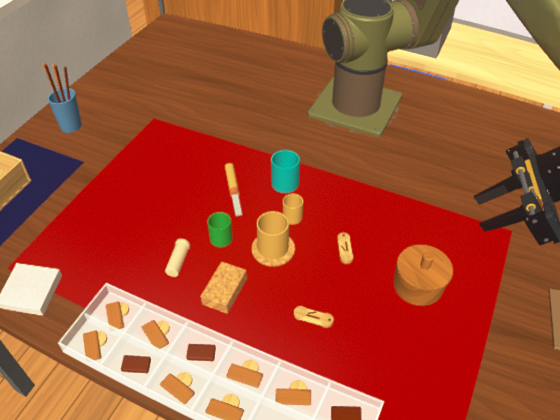

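View pics/top24.png

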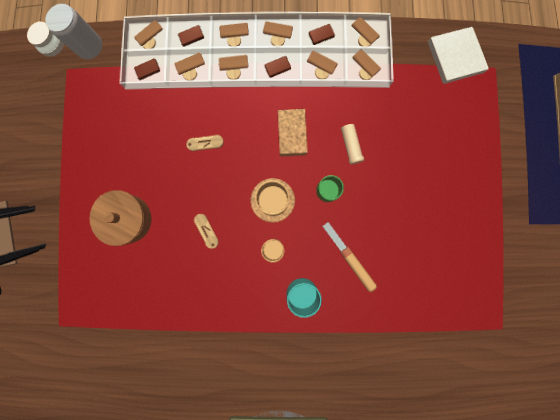

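View pics/diff.png

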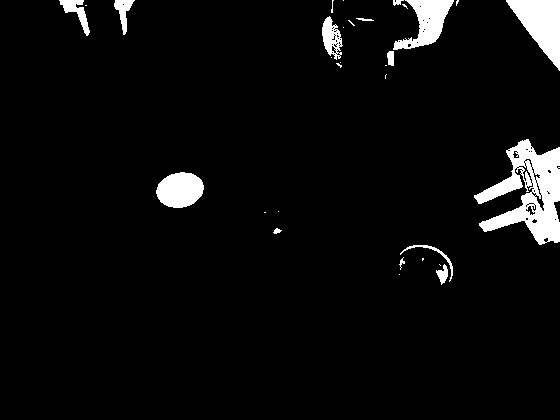

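Both views show the lid flat on the box (scene about (424,273)), the empty cup on its coaster (273,235), and the arm clear. The difference image shows no bystander moved. Handing in.

```bash
python3 -c "
from h import *
st(); print(r.hand_in())"
```

```text
t 34.5 q [ 0.878  0.352  1.558 -0.73   1.742  0.604] p [485.7 390.6 232.1] w 56.9 F [-0.7  0.1  1.3]
 x [-0.217  0.597 -0.772] y [ 0.944  0.328 -0.011] z [ 0.247 -0.732 -0.635] tilt 50.5
the job is handed in; nothing more can be done
None
```

The job is done and was handed in at 34.5 s of the 72 s allowed; the hand-in itself reports no verdict.

**How it was done**
- **Tilting the tool:** the drive cannot tilt the tool directly. I pushed the arm against its reach limit until the tool stood about 57° off vertical, then gripped the cup from the side.
- **Pouring and replacing the cup:** turning about the tool axis tipped the cup to roughly 107° over the box, and the beads came out. I turned it back and set it on the coaster.
- **Lid:** I gripped it by the knob, at about 51° off vertical because joint 4 was at its limit. I lowered it onto the box and let go once it touched the rim.

**Last checks**
- **Beads:** six were visible in the box before closing, and the cup looked empty.
- **Cup:** it stands upright, about 1 mm from the coaster centre in the top view.
- **Lid:** it is level within about 0.1°, with its top at 63–64 mm (63 expected). It is about 1–1.5 mm from the box's starting position, which I did not re-measure after closing.
- **Bystanders:** comparing the first and last scene pictures showed none had moved.
- **Arm:** it is clear of everything.

**Disagreements:** the two cameras differ by 2–5 mm in x for the same object, so I compared the lid with the box within one camera. Joint 3 read 0.026 at its 0.03 lower limit while I tilted the tool. I took this as rounding of the stated limit but could not confirm it.

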